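Wind a plug-in module onto the contacts of a crank-fed test jig

TASK

Lay the long finned plug-in module upright on the bed of the test jig, between the rails, black contact tongue towards the sprung contact head. Then take the crank by its free-spinning grip and wind it clockwise, without letting go part-way, until you feel the module come up on the sprung contacts and they have clearly given a few millimetres; stop there, never jam the contacts against their stop, then let go and leave the module held. Do not disturb the short spare module or the meter.

Things in the scene. Friction and masses are not known exactly. Their poses are not given: they have to be found in the camera images.
- bed (a point): Point on the level bed of the fixed test jig, 20 mm above the table. Axes: y along the bed from crank end to contact head, z up; turned up to 0.2 rad. Two rails along y guide the module: 52 mm clear between them, centred on x = 0, 7 mm high, with flared lips above them to 12 mm over the bed. The bed is free from the pusher face to at least y = +95 mm.
- jig: The jig, origin 20 mm below bed, same axes. At the +y end of its bed stands the contact head: grey block 52 mm high with a black sprung pad facing the pusher. Its setting is not reported: the pad face is anywhere from y = +95 to +130 mm. The pad starts to give at 15 N, stiffens by 3 N per mm, and is hard on its stop after 8 mm (39 N).
- crank_axis (a point): Point on the crank's vertical axis, at the height of the middle of the grip (128 mm above the table). It lies on the bed's centre line, 170 mm from bed towards -y, above a grey gearbox 76 mm high. Same axes as bed.
- crank_grip (a point): Centre of the crank's upright black grip: cylinder 26 mm in diameter, 52 mm tall, spinning freely on its pin, 60 mm from the crank's axis. Its underside is 4 mm above the flat steel crank arm (arm top 98 mm above the table, as high as the hub). Its orientation spins with it and has no meaning.
- crank (a joint): Crank angle, rad, growing clockwise from above; 0 = grip towards -y of bed; starts at 0 to 1.2. Pusher moves 12 mm/rad towards +y. Module meets the pad at 9.3 to 12.3 rad. Turning takes 5 N at the grip; at the pad this steps up by about 3 N, then 7 N per rad, and very steeply with the pad on its stop. Let go, it stays, or eases back to about 25 N.
- pusher_face (a point): Middle of the front face of the steel pusher (44 mm wide, 46 mm high) that rides on the bed and is driven by the crank; at crank angle 0 it is at y = -115 mm of bed. Axes as bed.
- pusher: The steel pusher with its toothed rack; origin at the foot of its front face, on the bed; axes as bed.
- module: The long plug-in module; origin under its centre. Axes as module_center.
- module_center (a point): Centre of the plug-in module to be tested: bare aluminium finned block, 44 mm wide (x), 90 mm long (y), 52 mm high (z, fins up), 0.25 to 0.5 kg, with a black contact tongue 8 mm long and 30 mm wide on its +y end (98 mm over all). This point is 26 mm above its underside. Starts on the table at the robot's left of the jig.
- module_tip (a point): Middle of the outer end of the module's contact tongue, 53 mm from its centre along y.
- spare: Bystander: a spare module of the same make but short (50 mm long body); origin under its centre. Leave it alone.
- meter: Bystander: hand-held yellow meter, 150 x 78 x 45 mm, lying; origin under its centre. Leave it alone.
Not all that is in view belongs to the job. What is shaped like the module but green or purple is not meant.

How it is judged:
By the outcome, as a careful person would: the job done as asked, in the order asked, and still so for the second after the job is handed in, with the robot touching nothing.
It also fails if it takes over 72 s, if anything falls off the work surface, if the arm or the gripper's body presses on something with over 40 N, if the wrist force passes 120 N, or if a joint passes its speed limit or range.

ROBOT

A 7-joint arm with a two-finger parallel gripper is mounted at the origin on the work surface. World frame = base frame: x ahead of the robot, y to its left, z up, the work surface at z = 0. Lengths are in m, angles in rad, forces in N, time in s.
With the tool pointing down it reaches from about 0.425 to 0.875 m from the base axis. Payload 4.7 kg.
Tool frame: the origin (TCP) lies midway between the tips of the shut fingers; the grasp point (between the pads) lies 19 mm behind it; x points along the fingers, y is the direction in which the jaws open and shut, and the axes are right-handed (so a half turn about x gives the same grasp; the last joint's range is limited). The gripper opens to 87 mm and grips with 3 to 60 N. Pads are 19 mm wide; open, the fingers measure 117 mm over their backs; the gripper's body (75 mm by 190 mm) begins 51 mm behind the grasp point.
Start: joints at [-1.123, 0.321, -0.07, 1.45, 0.023, 1.371, -0.057], TCP at [0.273, 0.59, 0.223] pointing down, gripper open.
Joint ranges: [-2.86, 2.86], [-0.3, 2.09], [-1.38, 1.24], [0.06, 2.45], [-1.56, 4.7], [0.09, 2.05], [-2.69, 2.69]. Speed limits (rad/s): [2.57, 2.57, 3.14, 3.14, 3.14, 3.14, 3.14].

INTERFACE

Orientations are given as a rotation vector (axis times angle).
In Python, from bench import ctrl gives the robot as it stands. The module is installed in compiled form; this text tells all that it offers.
- The arm moves only by the tool servo_tool, never from a script. Its arguments are lists of equal length, an entry for each row: "dp": the shift along the tool's x, y, z in units of 25 mm (1.0 is 25 mm), a list of three; "yaw": the turn about the tool's x in units of 6 degrees (1.0 is 6 degrees). A call has exactly 5 rows; each row shifts and turns the commanded pose from where the row before left it, along the tool's axes as they then stand; what a row does not reach is not made up. A row lasts 1/10 s, in which the tool goes at most 50 mm and 8.59 degrees, less where a joint would pass 70% of its speed; a pose out of reach is approached as far as the arm can. A call is refused whole if a number of a shift passes 1 or a number of a turn 1, either way. A call with a gripper value outside its range is refused whole. "fingers" is the opening, from 0 (shut) to 1 (fully open), set as the call begins (left out, the last holds). The fingers move at their own pace and stop on an object; "grip_force" is the grip in N (left out, the last holds). Time passes only in rows, so rows that do not move let the fingers close, or fill a call up. It gives the time, the measured TCP pose, the force and the opening at its end, in the units of the state.
- ctrl.get_state(): the state, without advancing time (a new reading comes with each control period).
- ctrl.get_image(name): name is "scene" or "top"; returns (picture, depth): 480x640x3 uint8, red, green, blue; 480x640 float32, m along the optical axis (not along the pixel's ray), 0 where there is no reading.
- ctrl.camera_info(name): a dict with "fx", "fy", "cx", "cy" (pixels), "extrinsics" (4x4, takes a point from world to camera coordinates). Camera axes: x right, y down, z forward; pixel columns grow to the right and rows downward; lengths in m; the calibration is good to about 2 mm. A picture is of the moment at which its call begins. camera_info takes no time and is no camera call.
- ctrl.close_job(): hands the job in, once; it reports no verdict.
Trained networks look in the newest picture that a camera, given by its name, has taken for a name from the list of things; names that differ only in an ending like _2 or _b are one class to them, and where a whole thing is asked for, a point or a joint stands for the part that bears it (a point fixed in the world has none). Each returns a list of dicts, best first, with "score" (0 to 1); they miss things now and then, are a little off and sometimes report something else, mostly with a low value. They report only what shows in the picture. A call takes as long as a camera call. They do not tell look-alikes from the thing itself.
- ctrl.search_frame(camera, label): "extent" ([left, top, right, bottom] in pixels, round what is visible of it).
- ctrl.cut_out(camera, label): "region" (480x640 bool, what is visible of it) and "extent" ([left, top, right, bottom] in pixels, round what is visible of it).
The state is a dict: "time": time; "joint_positions": joint angles; "qd": joint speeds; "joint_torque": joint torques, N m; "position": TCP position; "tool_rot": TCP orientation; "ft_force": force on the tool from outside, world axes, zero at the start; "torque": the same for the moment, N m; "grip_width": opening from 0.0 (shut) to 1.0 (fully open).
Only numpy, scipy, OpenCV 4.12 (cv2) and the standard library are available. Lean on these libraries where they do the work, as an engineer would, in place of code of your own. Each camera call takes 0.05 s, during which the arm holds its last target.

## Working session

There is one attempt and no reset: what is moved stays moved. The work goes in short steps, Python scripts to look and compute and a tool call to move; the robot and the scene stay as the last step left them, time stands still between calls to the robot, and variables do not carry over. Pictures are saved under pics/ and viewed, and the job is handed in when it is done.

Besides the shell and the picture viewer there is one more tool, called after ">>>" in YAML: its name, and indented under it one key for each argument. servo_tool: Moves the arm, as the interface text tells. Its arguments: {"type":"object","properties":{"dp":{"type":"array","items":{"type":"array","items":{"type":"number"}}},"yaw":{"type":"array","items":{"type":"number"}},"fingers":{"type":"number"},"grip_force":{"type":"number"}},"required":["dp","yaw"]}

```bash
mkdir -p pics; ls
cat > h.py <<'E'
from bench import ctrl
import numpy as np, cv2
def snap(n,f):
    im,d=ctrl.get_image(n); cv2.imwrite('pics/'+f,cv2.cvtColor(im,cv2.COLOR_RGB2BGR)); return im,d
def world(n,d,u,v):
    c=ctrl.camera_info(n); T=np.linalg.inv(c['extrinsics']); u=np.asarray(u,float);v=np.asarray(v,float)
    z=d[v.astype(int),u.astype(int)]
    p=np.stack([(u-c['cx'])/c['fx']*z,(v-c['cy'])/c['fy']*z,z,np.ones_like(z)],-1)
    return (p@T.T)[...,:3]
def cloud(n,d):
    v,u=np.mgrid[0:480,0:640]; return world(n,d,u,v)
E
python3 - <<'E'
from h import *
for n in ('scene','top'):
    im,d=snap(n,n+'0.png'); np.save(n+'0.npy',d); c=ctrl.camera_info(n); print(n,c['fx'],c['cx'],c['cy'],np.linalg.inv(c['extrinsics']).round(3))
    for l in ('module','jig','crank_grip','spare','meter','pusher','crank'):
        try:print(l,[(round(r['score'],2),np.round(r['extent']).tolist()) for r in ctrl.search_frame(n,l)])
        except Exception as e: print(l,e)
s=ctrl.get_state(); print(s)
E
```

```text
pics
scene 592.3954807845859 323.29413902560685 237.4109778710085 [[ 0.351  0.587 -0.729  1.329]
 [ 0.936 -0.201  0.288 -0.362]
 [ 0.022 -0.784 -0.62   0.869]
 [ 0.     0.     0.     1.   ]]
module [(0.97, [440.0, 201.0, 468.0, 242.0]), (0.96, [379.0, 190.0, 418.0, 217.0]), (0.51, [222.0, 264.0, 456.0, 361.0])]
jig [(0.59, [224.0, 262.0, 452.0, 359.0])]
crank_grip [(0.76, [244.0, 264.0, 261.0, 284.0])]
spare [(0.81, [489.0, 272.0, 525.0, 310.0])]
meter [(0.89, [82.0, 296.0, 151.0, 370.0]), (0.32, [225.0, 263.0, 452.0, 359.0])]
pusher [(0.98, [222.0, 294.0, 314.0, 344.0])]
crank [(0.58, [244.0, 263.0, 286.0, 310.0])]
top 623.8280820172627 332.08102757028007 243.53944297917192 [[-0.027 -0.998  0.061  0.352]
 [-1.     0.027 -0.005 -0.018]
 [ 0.003 -0.062 -0.998  1.738]
 [ 0.     0.     0.     1.   ]]
module [(0.84, [211.0, 304.0, 253.0, 329.0]), (0.73, [177.0, 263.0, 212.0, 302.0]), (0.7, [168.0, 220.0, 209.0, 235.0]), (0.6, [245.0, 186.0, 415.0, 237.0])]
jig [(0.74, [241.0, 188.0, 416.0, 236.0])]
crank_grip [(0.56, [353.0, 196.0, 417.0, 216.0]), (0.55, [464.0, 208.0, 507.0, 267.0])]
sp
[... 227 characters left out ...]
1.0, 197.0, 396.0, 225.0])]
{'time': 0.8, 'joint_positions': array([-1.12288545,  0.32095658, -0.07006815,  1.45050468,  0.02263395,
        1.37080046, -0.05692043]), 'qd': array([-0.00093924, -0.00028918,  0.00109452, -0.00019236,  0.00010408,
        0.00061726,  0.00115245]), 'joint_torque': array([-5.10268546e-04, -4.91031575e+01, -4.03201813e-01, -3.12756622e+01,
       -6.37283572e-02,  3.31760722e-02, -4.15309813e-06]), 'position': array([0.27327589, 0.58978463, 0.22261216]), 'tool_rot': array([ 0.34032216,  1.54377214, -0.34016638]), 'ft_force': array([-0.39997888, -0.05819218,  1.69768428]), 'torque': array([ 0.0425249 ,  0.00878134, -0.02509715]), 'grip_width': 1.0020839889908473}
```

View pics/scene0.png

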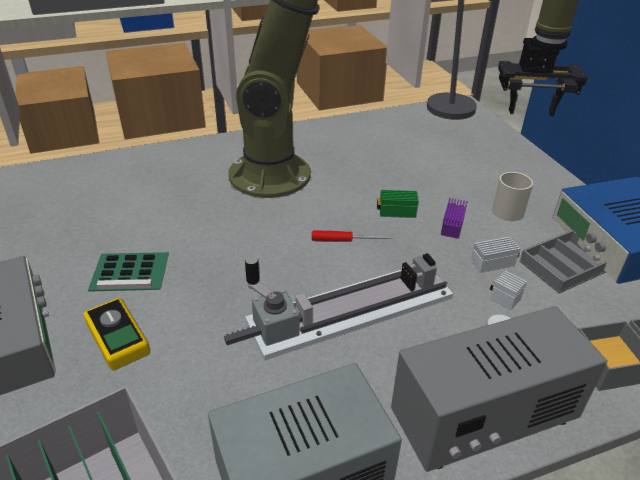

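View pics/top0.png

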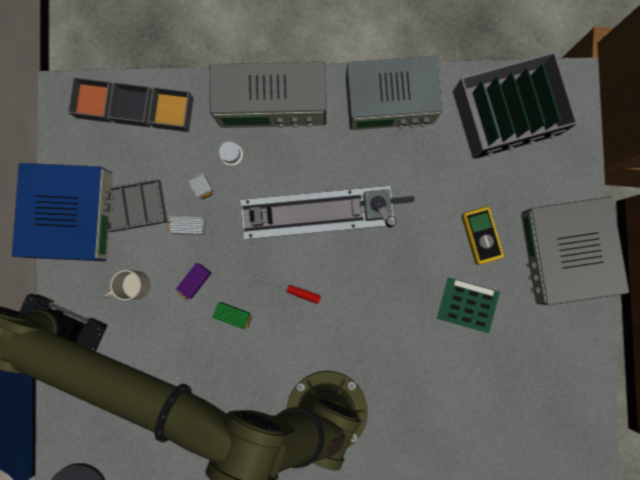

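Run:
```python
import cv2,numpy as np
a=cv2.imread('pics/scene0.png')[170:330,360:540]; b=cv2.imread('pics/top0.png')[160:340,150:270]
cv2.imwrite('pics/c0.png',np.hstack([cv2.resize(a,(450,400),interpolation=2),cv2.resize(b,(267,400),interpolation=2)]))
cv2.imwrite('pics/c1.png',cv2.resize(cv2.imread('pics/top0.png')[170:250,230:430],(800,320),interpolation=2))
```

```text
(no output)
```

View pics/c0.png

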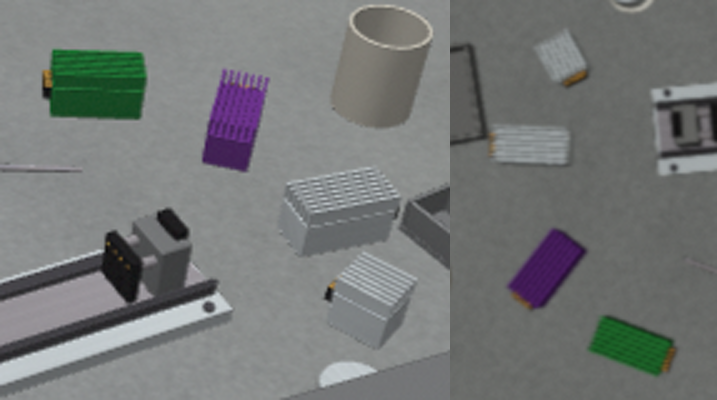

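View pics/c1.png

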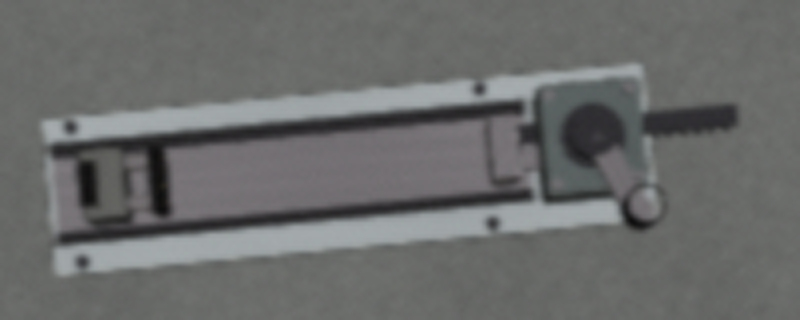

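Candidates: the silver long module is at top (186,225) / scene (496,254), and the silver short one, the spare, is at top (200,186) / scene (508,289). Green and purple are decoys. The long silver one fits: its body is about twice as long as wide. Its gold/black tongue points to image left, towards the head side. I'll measure next.

```bash
cat >> h.py <<'E'
def box(P,xy0,xy1,z0,z1):
    m=(P[...,0]>xy0[0])&(P[...,0]<xy1[0])&(P[...,1]>xy0[1])&(P[...,1]<xy1[1])&(P[...,2]>z0)&(P[...,2]<z1)
    return m
def rect(p):
    r=cv2.minAreaRect((p[:,:2]*1000).astype(np.float32)); return r
E
python3 - <<'E'
from h import *
for n in ('scene','top'):
    d=np.load(n+'0.npy'); P=cloud(n,d)
    print(n,'table z',np.nanmedian(P[...,2][box(P,(.3,-.3),(.4,.0),-.05,.05)]))
    pts={'top':[(186,225),(200,186),(258,215),(350,208),(376,203),(390,221)],'scene':[(496,248),(508,285),(424,265),(252,262),(275,298)]}[n]
    for u,v in pts: print((u,v),world(n,d,[u],[v])[0].round(4))
    for r in ctrl.cut_out(n,'module')[:4]:
        g=r['region']&(d>0); q=P[g]; q=q[q[:,2]>.042]
        if len(q)>10: print('module',round(r['score'],2),np.round(r['extent']),len(q),q.mean(0).round(4),np.median(q[:,2]).round(3),rect(q))
    for r in ctrl.cut_out(n,'crank_grip')[:3]:
        g=r['region']&(d>0); q=P[g]; q=q[q[:,2]>.11]
        if len(q)>3: print('grip',round(r['score'],2),np.round(r['extent']),len(q),q.mean(0).round(4),q[:,2].max(),rect(q))
E
```

```text
scene table z -1.7318377543484864e-05
(496, 248) [0.527  0.3636 0.0528]
(508, 285) [0.6362 0.3205 0.0514]
(424, 265) [0.544  0.1737 0.0714]
(252, 262) [ 0.3399 -0.14    0.0016]
(275, 298) [ 0.5633 -0.1516  0.099 ]
module 0.96 [440. 198. 466. 240.] 244 [0.3744 0.3503 0.0511] 0.052 ((369.88262939453125, 354.0557861328125), (43.96713638305664, 93.68853759765625), 51.20185089111328)
module 0.92 [471. 237. 518. 270.] 666 [0.523  0.3684 0.0505] 0.051 ((520.7720947265625, 370.8871154785156), (94.8799819946289, 49.73336410522461), 87.0154800415039)
module 0.85 [377. 189. 418. 220.] 498 [0.276  0.2517 0.0505] 0.051 ((274.73541259765625, 252.89999389648438), (90.62364196777344, 54.97807312011719), 66.47467803955078)
grip 0.86 [245. 261. 260. 284.] 239 [ 0.5164 -0.1808  0.1327] 0.154203501361026 ((515.5615234375, -181.40347290039062), (24.758953094482422, 14.158234596252441), 71.2846908569336)
top table z -0.0011563319790535154
(186, 225) [0.5172 0.3691 0.05  ]
(200, 186) [0.6229 0.3297 0.0498]
(258, 215) [0.537  0.1709 0.0708]
(350, 208) [ 0.555  -0.0782  0.023 ]
(376, 203) [ 0.5577 -0.1447  0.0974]
(390, 221) [ 0.5089 -0.1802  0.0976]
module 0.85 [213. 303. 253. 333.] 342 [0.27   0.2519 0.0502] 0.05 ((270.09759521484375, 252.67620849609375), (89.14714050292969, 45.5615119934082), 68.96112823486328)
module 0.73 [176. 264. 212. 300.] 400 [0.3669 0.3541 0.05  ] 0.05 ((366.7223815917969, 353.977294921875), (46.381919860839844, 89.79621887207031), 50.67739486694336)
module 0.67 [170. 217. 211. 236.] 330 [0.5179 0.3698 0.0504] 0.051 ((518.3427734375, 369.9956359863281), (90.70384216308594, 44.13080596923828), 86.13277435302734)
```

Run:
```python
from h import *
for n in ('top','scene'):
    d=np.load(n+'0.npy'); P=cloud(n,d)
    r=ctrl.cut_out(n,'jig')
    for a in r[:2]: print(n,a['score'],np.round(a['extent']))
    m=box(P,(.46,-.26),(.64,.25),.006,.2)&(d>0)
    q=P[m]; h=np.histogram(q[:,2],bins=np.arange(0,.17,.004)); print(dict(zip((h[1][:-1]*1000).round().astype(int).tolist(),h[0].tolist())))
    q=P[box(P,(.46,-.26),(.64,.25),.006,.03)]; print('base',rect(q))
    # rail/edge line fits per y slice
    for lo,hi in ((.05,.022),):pass
    rows=[]
    for y in np.arange(-.08,.2,.01):
        s=q[abs(q[:,1]-y)<.006]
        if len(s)>5: rows.append((y,s[:,0].min(),s[:,0].max()))
    rows=np.array(rows); 
    for k in (1,2): print(np.polyfit(rows[:,0],rows[:,k],1))
    print(np.polyfit(rows[:,0],rows[:,1:].mean(1),1))
    hd=P[box(P,(.46,.08),(.64,.25),.05,.2)]; print('head',rect(hd),hd[:,2].max())
    gb=P[box(P,(.46,-.26),(.64,-.09),.068,.082)]; print('gearbox',rect(gb))
    pu=P[box(P,(.46,-.12),(.64,-.04),.055,.07)]; print('pusher',len(pu),rect(pu) if len(pu)>3 else '')
    g=P[box(P,(.46,-.26),(.6,-.12),.145,.17)]; print('griptop',len(g),g.mean(0) if len(g) else '',rect(g) if len(g)>3 else '')
    ar=P[box(P,(.46,-.26),(.64,-.09),.09,.105)]; print('arm',len(ar),rect(ar))
```

```text
top 0.74 [242. 187. 417. 237.]
{0: 0, 4: 273, 8: 527, 12: 1079, 16: 1169, 20: 781, 24: 473, 28: 318, 32: 202, 36: 103, 40: 81, 44: 36, 48: 22, 52: 16, 56: 52, 60: 82, 64: 133, 68: 194, 72: 238, 76: 194, 80: 76, 84: 18, 88: 18, 92: 72, 96: 96, 100: 42, 104: 11, 108: 1, 112: 1, 116: 2, 120: 0, 124: 4, 128: 3, 132: 2, 136: 2, 140: 1, 144: 4, 148: 4, 152: 8, 156: 1, 160: 0, 164: 0}
base ((549.7796630859375, -5.45892333984375), (507.271484375, 179.2709503173828), 89.99894714355469)
[-0.02505942  0.47506118]
[0.01971657 0.63049865]
[-0.00267142  0.55277992]
head ((536.727294921875, 164.7008514404297), (47.77852249145508, 56.449337005615234), 3.2669811248779297) 0.08912340955044895
gearbox ((558.1552734375, -138.92764282226562), (76.13277435302734, 96.4439697265625), 3.3938307762145996)
pusher 130 ((557.5411376953125, -100.3138427734375), (67.4410400390625, 34.756587982177734), 3.3801777362823486)
griptop 16 [ 0.50147142 -0.17525769  0.15166815] ((504.56317138671875, -178.3545684814453), (21.659198760986328, 23.979164123535156), 43.212547302246094)
arm 223 ((534.9840087890625, -160.65287780
[... 559 characters left out ...]
7.64108276367188)
[0.12683816 0.49125179]
[-0.07893227  0.60853371]
[0.02395294 0.54989275]
head ((540.7574462890625, 165.17185974121094), (53.7016716003418, 59.216434478759766), 5.053353786468506) 0.08421207103908279
gearbox ((561.7929077148438, -139.20269775390625), (76.93470001220703, 95.37034606933594), 4.3452677726745605)
pusher 242 ((567.3717651367188, -95.80979919433594), (29.697162628173828, 70.14944458007812), 73.46583557128906)
griptop 61 [ 0.51508269 -0.18050733  0.14986588] ((512.605712890625, -179.3263397216797), (24.95993423461914, 15.454216003417969), 81.52196502685547)
arm 419 ((539.2962036132812, -160.13816833496094), (84.4848403930664, 34.56418991088867), 20.37932777404785)
```

```bash
cat >> h.py <<'E'
def onplane(n,u,v,z):
    c=ctrl.camera_info(n); T=np.linalg.inv(c['extrinsics']); u=np.asarray(u,float);v=np.asarray(v,float)
    r=np.stack([(u-c['cx'])/c['fx'],(v-c['cy'])/c['fy'],np.ones_like(u)],-1)@T[:3,:3].T
    o=T[:3,3]; return o+r*((z-o[2])/r[...,2])[...,None]
def proj(n,p):
    c=ctrl.camera_info(n); q=np.append(p,1)@c['extrinsics'].T; return np.array([q[0]/q[2]*c['fx']+c['cx'],q[1]/q[2]*c['fy']+c['cy']])
E
python3 - <<'E'
from h import *
im=cv2.cvtColor(cv2.imread('pics/top0.png'),cv2.COLOR_BGR2GRAY).astype(float)
L=[];U=[]
us=np.arange(275,345)
for u in us:
    def dark(a,b):
        p=im[a:b,u]; w=np.clip(np.median(p)-p,0,None)**2; return (w*np.arange(a,b)).sum()/w.sum()
    vu=207.5-(u-245)*.0935; vl=229.5-(u-245)*.0915
    U.append(dark(int(vu)-4,int(vu)+6)); L.append(dark(int(vl)-4,int(vl)+6))
a=onplane('top',us,np.array(U),.03); b=onplane('top',us,np.array(L),.03)
for q in (a,b):
    f=np.polyfit(q[:,1],q[:,0],1); print(f, np.std(q[:,0]-np.polyval(f,q[:,1])))
fa=np.polyfit(a[:,1],a[:,0],1);fb=np.polyfit(b[:,1],b[:,0],1)
print('gap',np.polyval(fa,.0)-np.polyval(fb,.0),'mid',(fa+fb)/2)
# intensities along the middle of the bed
f=(fa+fb)/2
for u in range(244,400,1):
    pass
big=cv2.resize(cv2.imread('pics/top0.png')[185:240,235:335],(800,440),interpolation=2);cv2.imwrite('pics/d1.png',big)
big=cv2.resize(cv2.imread('pics/top0.png')[185:240,335:420],(800,518),interpolation=2);cv2.imwrite('pics/d2.png',big)
big=cv2.resize(cv2.imread('pics/scene0.png')[240:365,215:335],(576,600),interpolation=2);cv2.imwrite('pics/d3.png',big)
E
```

```text
[-0.06801864  0.57805872] 0.00011385305985554224
[-0.0681283   0.51793887] 8.114366805786216e-05
gap 0.06011985036499501 mid [-0.06807347  0.5479988 ]
```

View pics/d1.png

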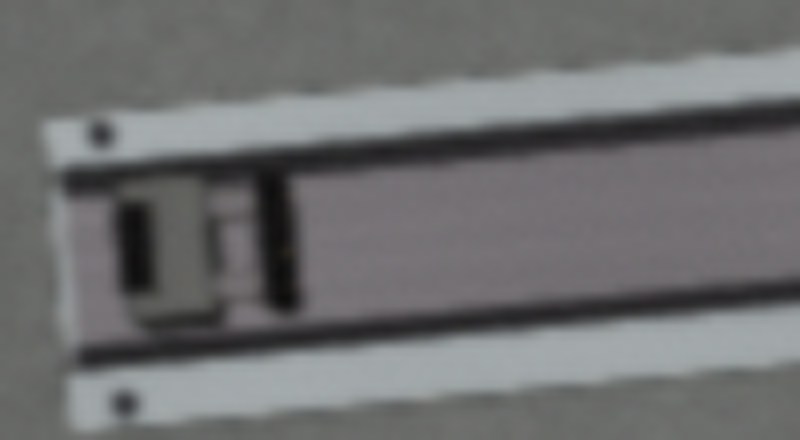

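View pics/d2.png

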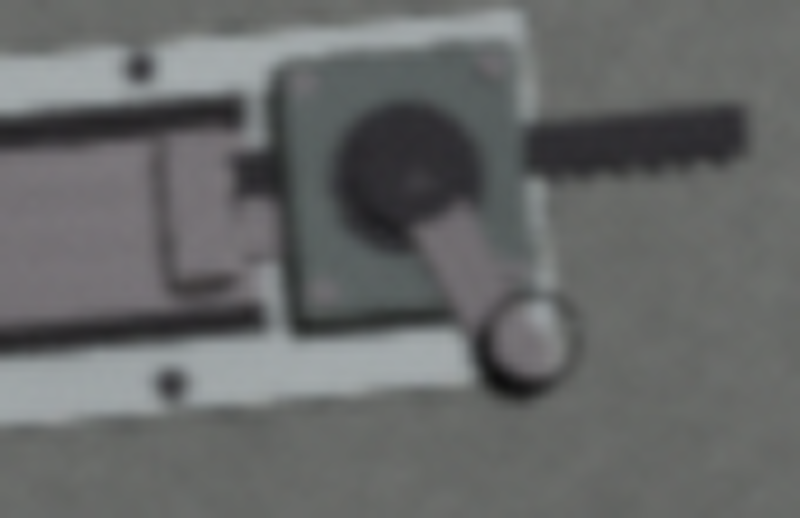

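View pics/d3.png

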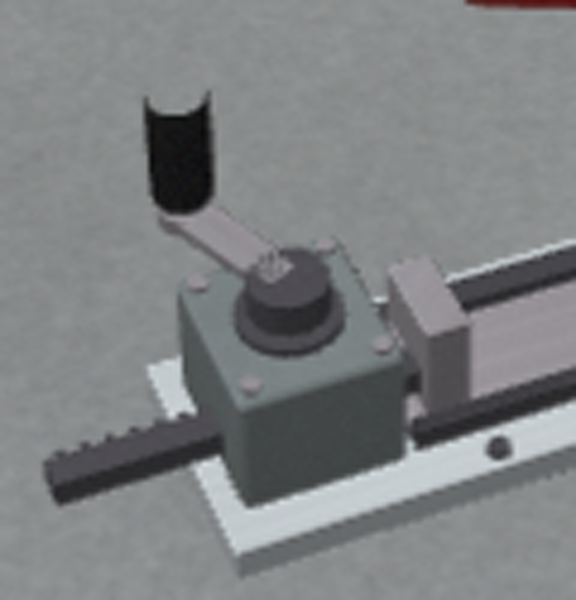

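Run:
```python
from h import *
g=onplane('top',[335+530/9.41],[185+340/9.41],.154)[0]; h=onplane('top',[335+410/9.41],[185+172/9.41],.098)[0]
# scene: d3 scale 4.8 ; grip top ellipse centre (178,98)
g2=onplane('scene',[215+178/4.8],[240+96/4.8],.154)[0]
ey=np.array([-.06807,1]);ey/=np.linalg.norm(ey);ex=np.array([ey[1],-ey[0]])
print('grip',g,g2,'hub',h,np.linalg.norm(g-h)*0+np.hypot(*(g-h)[:2]),ey)
o=np.array([.5480,0])
for n,p in(('grip',g),('hub',h),('grip2',g2)): print(n,(p[:2]-o)@ex,(p[:2]-o)@ey)
# along-centreline key points: pad face top d1 (298,245), pusher face d2(160,215)
for n,u,v,z in(('pad',235+295/8,185+245/8,.055),('pusher',335+162/9.41,185+215/9.41,.066),('endL',235+62/8,185+260/8,.012),('endR',335+535/9.41,185+185/9.41,.012)):
    p=onplane('top',[u],[v],z)[0]; print(n,p,(p[:2]-o)@ex,(p[:2]-o)@ey)
```

```text
grip [ 0.50307413 -0.17798421  0.154     ] [ 0.50809176 -0.17730449  0.154     ] hub [ 0.55669601 -0.15147489  0.098     ] 0.05981680982274129 [-0.06791284  0.99769126]
grip -0.05690956572491761 -0.1745222420391184
hub -0.0016111538954186814 -0.15171574326124515
grip2 -0.0518573549903513 -0.17418485954108434
pad [0.53606263 0.13516727 0.055     ] -0.0027302197871793468 0.1356659056907626
pusher [ 0.55017859 -0.08267068  0.066     ] -0.003440843038932672 -0.0826277686092292
endL [0.53766822 0.22003506 0.012     ] 0.004635282636050685 0.22022871949464373
endR [ 0.56256647 -0.19535346  0.012     ] 0.0012658320627941325 -0.19589168860571027
```

```bash
cat >> h.py <<'E'
from scipy.spatial.transform import Rotation as Ro
np.set_printoptions(suppress=True,precision=4)
EY=np.array([-.0679,.9977]);EX=np.array([.9977,.0679]);BED=np.array([.5468,.0183]);AX=BED-.17*EY
def plan(p,jaw=None,n=5,s=None):
    """rows to take tool to p (world TCP), jaw axis along angle jaw (world rad, mod pi)"""
    s=s or ctrl.get_state(); R=Ro.from_rotvec(s['tool_rot']).as_matrix(); p0=s['position']
    dy=0
    if jaw is not None:
        a=np.arctan2(R[1,1],R[0,1]); dy=-((jaw-a+np.pi/2)%np.pi-np.pi/2)  # about tool x (down): cw
    print('tcp',p0,'R\n',R,'turn deg',np.degrees(dy),'d world',np.array(p)-p0,'F',s['ft_force'],'w',s['grip_width'],'t',s['time'])
    st=(np.array(p)-p0)/n
    for i in range(n):
        Rk=R@Ro.from_rotvec([dy*i/n,0,0]).as_matrix(); print('dp',(Rk.T@st/.025).round(3).tolist(),'yaw',round(np.degrees(dy)/n/6,3))
E
python3 - <<'E'
from h import *
a=np.arctan2(-.067,.998)
plan([.5185,.370,.16],a,11)
E
```

```text
tcp [0.2733 0.5898 0.2226] R
 [[ 0.0001  0.4203  0.9074]
 [ 0.      0.9074 -0.4203]
 [-1.      0.0001  0.0001]] turn deg 68.98443504525316 d world [ 0.2452 -0.2198 -0.0626] F [-0.4622 -0.8613  0.0141] w 0.9984752155546679 t 1.1
dp [0.228, -0.35, 1.145] yaw 1.045
dp [0.228, -0.223, 1.177] yaw 1.045
dp [0.228, -0.093, 1.194] yaw 1.045
dp [0.228, 0.038, 1.197] yaw 1.045
dp [0.228, 0.168, 1.186] yaw 1.045
dp [0.228, 0.297, 1.16] yaw 1.045
dp [0.228, 0.422, 1.121] yaw 1.045
dp [0.228, 0.542, 1.068] yaw 1.045
dp [0.228, 0.655, 1.003] yaw 1.045
dp [0.228, 0.761, 0.925] yaw 1.045
dp [0.228, 0.857, 0.836] yaw 1.045
```

>>> servo_tool:
  dp:
    - [0.15,-0.3,1]
    - [0.15,-0.2,1]
    - [0.15,-0.1,1]
    - [0.15,0,1]
    - [0.15,0.15,1]
  yaw: [1,1,1,1,1]
  fingers: 1

```text
time: 1.6
position: [0.3684, 0.5043, 0.2038]
tool_rot: [0.75, 1.438, -0.75]
ft_force: [0.2, 0.9, -0.2]
grip_width: 1.004
```

>>> servo_tool:
  dp:
    - [0.15,0.25,1]
    - [0.15,0.35,1]
    - [0.15,0.5,1]
    - [0.15,0.6,1]
    - [0.15,0.7,0.9]
  yaw: [1,1,1,1,1]

```text
time: 2.1
position: [0.4725, 0.4136, 0.1851]
tool_rot: [1.146, 1.248, -1.146]
ft_force: [0.4, 0.0, 0.2]
grip_width: 0.999
```

Run:
```python
from h import *
snap('top','top1.png');snap('scene','scene1.png')
a=np.arctan2(-.067,.998)
plan([.5185,.370,.10],a,5)
```

```text
tcp [0.4758 0.4094 0.1846] R
 [[ 0.0021  0.9968  0.0805]
 [-0.0031  0.0805 -0.9967]
 [-1.      0.0018  0.0033]] turn deg 8.457965550654269 d world [ 0.0427 -0.0394 -0.0846] F [ 0.41    0.2273 -0.2687] w 0.9963136162098881 t 2.2
dp [0.679, 0.314, 0.339] yaw 0.282
dp [0.679, 0.323, 0.33] yaw 0.282
dp [0.679, 0.333, 0.32] yaw 0.282
dp [0.679, 0.342, 0.31] yaw 0.282
dp [0.679, 0.351, 0.3] yaw 0.282
```

View pics/scene1.png

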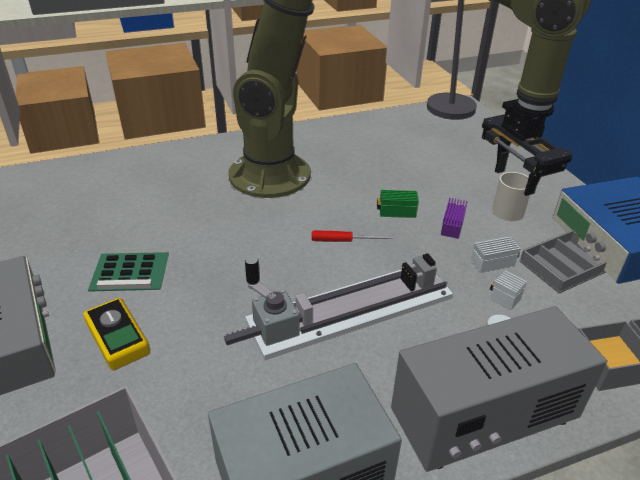

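The arm is above and behind the module (496,254), and nothing has been touched. I'll continue.

>>> servo_tool:
  dp:
    - [0.6,0.3,0.35]
    - [0.6,0.3,0.35]
    - [0.6,0.35,0.3]
    - [0.6,0.35,0.3]
    - [0.6,0.35,0.3]
  yaw: [0.3,0.3,0.3,0.3,0.2]

```text
time: 2.7
position: [0.5144, 0.3746, 0.1082]
tool_rot: [1.251, 1.181, -1.253]
ft_force: [1.1, -0.2, 0.2]
grip_width: 0.999
```

Run:
```python
from h import *
snap('top','top2.png');snap('scene','scene2.png')
a=np.arctan2(-.067,.998)
plan([.5185,.370,.02],a,5)
b=cv2.imread('pics/scene2.png')[150:330,420:600]; cv2.imwrite('pics/e2.png',cv2.resize(b,(590,590),interpolation=2))
```

```text
tcp [0.5144 0.3719 0.1067] R
 [[-0.003   0.9982 -0.0606]
 [-0.0047 -0.0606 -0.9982]
 [-1.     -0.0027  0.0048]] turn deg 0.3653490699361696 d world [ 0.0041 -0.0019 -0.0867] F [-0.4443 -0.2055  0.1149] w 0.9999101478191997 t 2.8
dp [0.693, 0.036, 0.01] yaw 0.012
dp [0.693, 0.036, 0.01] yaw 0.012
dp [0.693, 0.036, 0.01] yaw 0.012
dp [0.693, 0.036, 0.01] yaw 0.012
dp [0.693, 0.036, 0.01] yaw 0.012
```

View pics/e2.png

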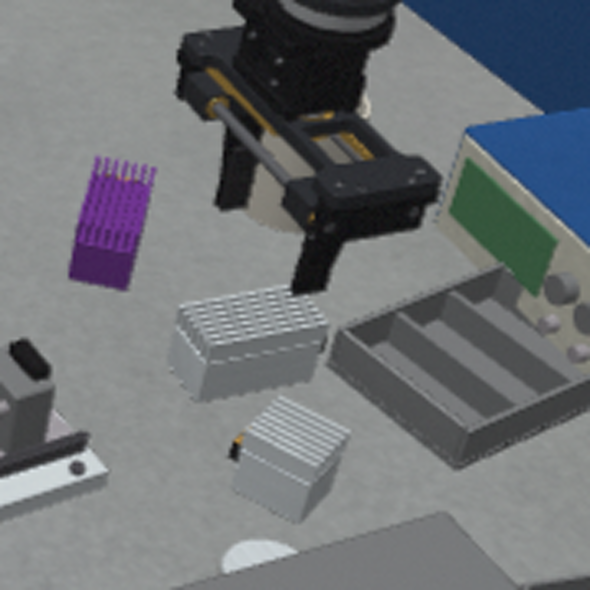

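The crop confirms it: the long silver module lies straight under the open jaws, the spare is clear in front, and the tongue end is at (322,345), the far end. I'll descend and grip.

>>> servo_tool:
  dp:
    - [0.7,0.05,0]
    - [0.7,0.05,0]
    - [0.7,0.05,0]
    - [0.7,0.0,0]
    - [0.6,0,0]
  yaw: [0,0,0,0,0]

```text
time: 3.3
position: [0.5176, 0.3758, 0.0245]
tool_rot: [1.251, 1.183, -1.25]
ft_force: [0.3, -0.3, -0.4]
grip_width: 0.997
```

>>> servo_tool:
  dp:
    - [0,0,0]
    - [0,0,0]
    - [0,0,0]
    - [0,0,0]
    - [0,0,0]
  yaw: [0,0,0,0,0]
  fingers: 0
  grip_force: 25

```text
time: 3.8
position: [0.5182, 0.3756, 0.026]
tool_rot: [1.252, 1.182, -1.25]
ft_force: [-0.4, -0.7, 0.3]
grip_width: 0.625
```

>>> servo_tool:
  dp:
    - [0.1,0,0.1]
    - [0.1,0,0.1]
    - [0,0,0]
    - [0,0,0]
    - [0,0,0]
  yaw: [0,0,0,0,0]
  fingers: 0.75

```text
time: 4.3
position: [0.5175, 0.3703, 0.0201]
tool_rot: [1.251, 1.182, -1.251]
ft_force: [0.5, -0.6, -0.1]
grip_width: 0.745
```

>>> servo_tool:
  dp:
    - [0,0,0]
    - [0,0,0]
    - [0,0,0]
    - [0,0,0]
    - [0,0,0]
  yaw: [0,0,0,0,0]
  fingers: 0
  grip_force: 25

```text
time: 4.8
position: [0.5182, 0.3703, 0.0203]
tool_rot: [1.252, 1.181, -1.25]
ft_force: [2.1, 0.1, -1.1]
grip_width: 0.5
```

>>> servo_tool:
  dp:
    - [0,0,0]
    - [0,0,0]
    - [0,0,0]
    - [0,0,0]
    - [-0.2,0,0]
  yaw: [0,0,0,0,0]

```text
time: 5.3
position: [0.5157, 0.3693, 0.0237]
tool_rot: [1.247, 1.183, -1.255]
ft_force: [-0.4, -0.5, -5.0]
grip_width: 0.503
```

Run:
```python
from h import *
snap('scene','scene3.png')
plan([.5465,.0233,.12],np.arctan2(.0679,.9977),15)
b=cv2.imread('pics/scene3.png')[150:330,420:600]; cv2.imwrite('pics/e3.png',cv2.resize(b,(590,590),interpolation=2))
```

```text
tcp [0.5161 0.3697 0.0248] R
 [[-0.0028  0.9984 -0.0566]
 [-0.0014 -0.0566 -0.9984]
 [-1.     -0.0027  0.0015]] turn deg -7.136866844666167 d world [ 0.0304 -0.3464  0.0952] F [ 0.612   0.3241 -3.8715] w 0.5050132014357887 t 5.35
dp [-0.253, 0.133, 0.918] yaw -0.079
dp [-0.253, 0.125, 0.919] yaw -0.079
dp [-0.253, 0.117, 0.92] yaw -0.079
dp [-0.253, 0.11, 0.921] yaw -0.079
dp [-0.253, 0.102, 0.922] yaw -0.079
dp [-0.253, 0.094, 0.923] yaw -0.079
dp [-0.253, 0.087, 0.924] yaw -0.079
dp [-0.253, 0.079, 0.924] yaw -0.079
dp [-0.253, 0.071, 0.925] yaw -0.079
dp [-0.253, 0.064, 0.925] yaw -0.079
dp [-0.253, 0.056, 0.926] yaw -0.079
dp [-0.253, 0.048, 0.926] yaw -0.079
dp [-0.253, 0.041, 0.927] yaw -0.079
dp [-0.253, 0.033, 0.927] yaw -0.079
dp [-0.253, 0.025, 0.927] yaw -0.079
```

View pics/e3.png

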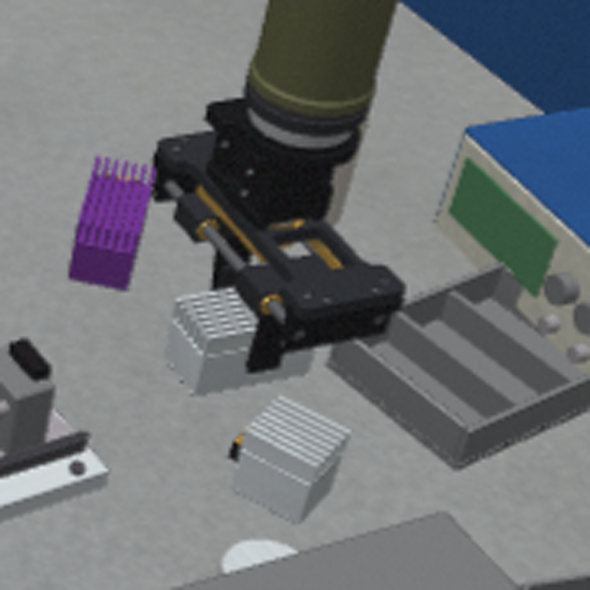

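The jaws hold the module at 44 mm opening, and there is weight on the wrist. I'll lift it straight up, then carry it over.

>>> servo_tool:
  dp:
    - [-0.5,0,0]
    - [-1,0,0.2]
    - [-1,0.1,0.5]
    - [-0.8,0.1,0.9]
    - [-0.3,0.1,1]
  yaw: [0,0,0,-0.1,-0.1]
  grip_force: 35

```text
time: 5.85
position: [0.5221, 0.3058, 0.1182]
tool_rot: [1.237, 1.193, -1.231]
ft_force: [0.7, -0.2, -3.5]
grip_width: 0.499
```

>>> servo_tool:
  dp:
    - [0,0.1,1]
    - [0,0.1,1]
    - [0,0.1,1]
    - [0,0.1,1]
    - [0,0.1,1]
  yaw: [-0.1,-0.1,-0.1,-0.1,-0.1]

```text
time: 6.35
position: [0.5315, 0.1788, 0.1156]
tool_rot: [1.196, 1.218, -1.197]
ft_force: [0.9, 0.2, -3.8]
grip_width: 0.506
```

Run:
```python
from h import *
snap('scene','scene4.png'); im,d=snap('top','top4.png'); np.save('top4.npy',d)
plan([.5465,.0233,.11],np.arctan2(.0679,.9977),10)
```

```text
tcp [0.5325 0.1743 0.1156] R
 [[-0.0005  0.9999  0.0105]
 [-0.0026  0.0105 -0.9999]
 [-1.     -0.0005  0.0026]] turn deg -3.2930196203985407 d world [ 0.014  -0.151  -0.0056] F [ 0.4919 -0.04   -3.7491] w 0.5053994003788181 t 6.45
dp [0.024, 0.05, 0.605] yaw -0.055
dp [0.024, 0.046, 0.605] yaw -0.055
dp [0.024, 0.043, 0.605] yaw -0.055
dp [0.024, 0.039, 0.605] yaw -0.055
dp [0.024, 0.036, 0.606] yaw -0.055
dp [0.024, 0.032, 0.606] yaw -0.055
dp [0.024, 0.029, 0.606] yaw -0.055
dp [0.024, 0.025, 0.606] yaw -0.055
dp [0.024, 0.022, 0.606] yaw -0.055
dp [0.024, 0.018, 0.606] yaw -0.055
```

View pics/scene4.png

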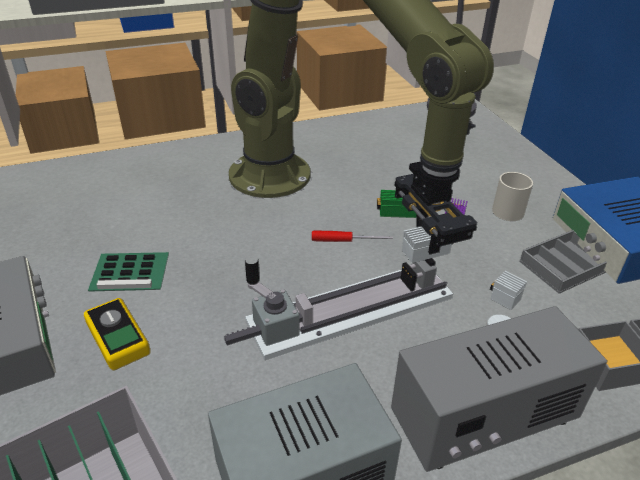

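The module is held level at (425,243), over the head and clear of it. I'll go on along the bed.

>>> servo_tool:
  dp:
    - [0,0.1,1]
    - [0,0.05,1]
    - [0,0.05,1]
    - [0,0.05,1]
    - [0,0,1]
  yaw: [-0.1,-0.1,-0.1,-0.1,-0.1]

```text
time: 6.95
position: [0.5427, 0.0547, 0.1155]
tool_rot: [1.158, 1.242, -1.158]
ft_force: [-0.3, -1.0, -3.6]
grip_width: 0.503
```

>>> servo_tool:
  dp:
    - [0.1,0.05,0.5]
    - [0.1,0,0.2]
    - [0,0,0]
    - [0,0,0]
    - [0,0,0]
  yaw: [-0.05,0,0,0,0]

```text
time: 7.45
position: [0.5455, 0.0392, 0.1101]
tool_rot: [1.153, 1.245, -1.153]
ft_force: [0.6, 0.8, -4.4]
grip_width: 0.503
```

Run:
```python
from h import *
snap('scene','scene5.png'); im,d=snap('top','top5.png'); np.save('top5.npy',d)
plan([.5465,.0233,.042],np.arctan2(.0679,.9977),5)
a=cv2.imread('pics/scene5.png')[180:360,220:460];b=cv2.imread('pics/top5.png')[150:270,220:420]
cv2.imwrite('pics/e5.png',np.vstack([cv2.resize(a,(440,330),interpolation=2),cv2.resize(b,(440,264),interpolation=2)]))
cv2.imwrite('pics/f5.png',cv2.resize(a,(800,600),interpolation=2))
```

```text
tcp [0.5456 0.0388 0.1101] R
 [[ 0.      0.9971  0.0757]
 [ 0.0004  0.0757 -0.9971]
 [-1.      0.0001 -0.0003]] turn deg 0.4469263838471172 d world [ 0.0009 -0.0155 -0.0681] F [ 0.2241 -0.063  -3.2199] w 0.5046524114679101 t 7.55
dp [0.545, -0.002, 0.124] yaw 0.015
dp [0.545, -0.002, 0.124] yaw 0.015
dp [0.545, -0.001, 0.124] yaw 0.015
dp [0.545, -0.001, 0.124] yaw 0.015
dp [0.545, -0.001, 0.124] yaw 0.015
```

View pics/f5.png

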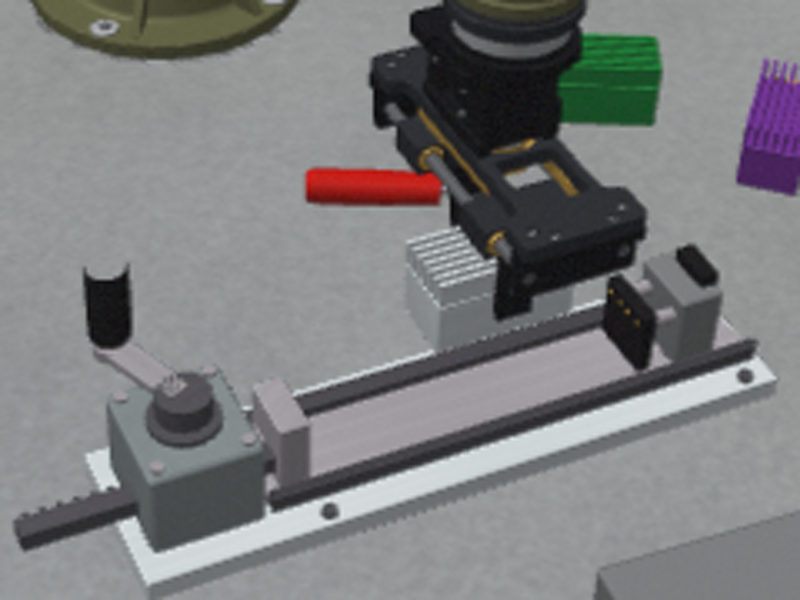

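>>> servo_tool:
  dp:
    - [0.5,0,0.15]
    - [0.5,0,0.15]
    - [0.5,0,0.1]
    - [0.4,0,0.1]
    - [0,0,0]
  yaw: [0,0.05,0,0,0]

```text
time: 8.05
position: [0.5447, 0.0243, 0.0602]
tool_rot: [1.156, 1.243, -1.163]
ft_force: [-0.9, -0.1, -4.7]
grip_width: 0.501
```

Run:
```python
from h import *
snap('scene','scene6.png')
plan([.5465,.0233,.042],np.arctan2(.0679,.9977),5)
a=cv2.imread('pics/scene6.png')[180:360,220:460]
cv2.imwrite('pics/f6.png',cv2.resize(a,(800,600),interpolation=2))
```

```text
tcp [0.5456 0.0247 0.0613] R
 [[-0.0024  0.9977  0.0681]
 [-0.0006  0.0681 -0.9977]
 [-1.     -0.0024  0.0005]] turn deg 0.009024903839694039 d world [ 0.0009 -0.0014 -0.0193] F [-0.3164 -0.1886 -3.9422] w 0.5014026096830158 t 8.1
dp [0.154, 0.007, 0.012] yaw 0.0
dp [0.154, 0.007, 0.012] yaw 0.0
dp [0.154, 0.007, 0.012] yaw 0.0
dp [0.154, 0.007, 0.012] yaw 0.0
dp [0.154, 0.007, 0.012] yaw 0.0
```

View pics/f6.png

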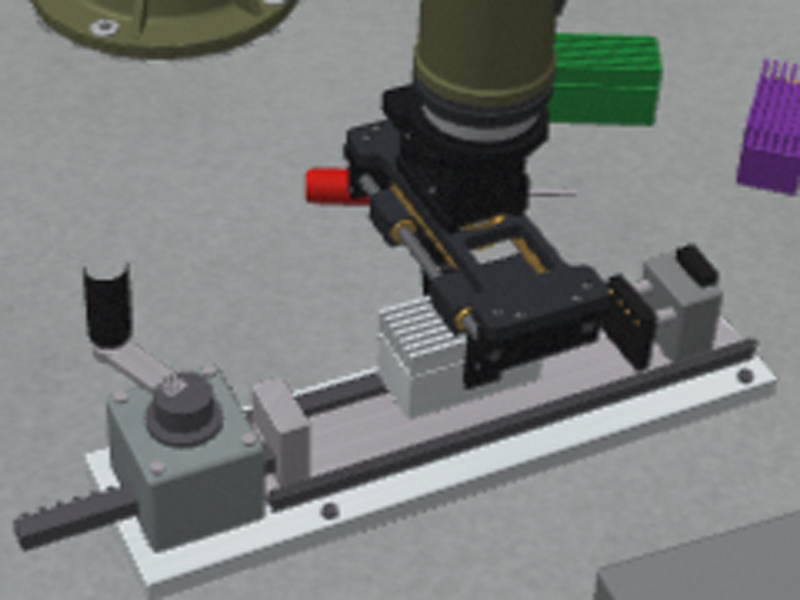

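>>> servo_tool:
  dp:
    - [0.15,0,0]
    - [0.15,0.05,0]
    - [0.15,0,0]
    - [0.1,0,0]
    - [0,0,0]
  yaw: [0,0,0,0,0]

```text
time: 8.6
position: [0.5474, 0.0253, 0.0484]
tool_rot: [1.158, 1.242, -1.159]
ft_force: [-0.0, -0.9, -4.5]
grip_width: 0.5
```

>>> servo_tool:
  dp:
    - [0.1,0,0]
    - [0.1,0,0]
    - [0.1,0,0]
    - [0,0,0]
    - [0,0,0]
  yaw: [0,0,0,0,0]

```text
time: 9.1
position: [0.5477, 0.0253, 0.0412]
tool_rot: [1.158, 1.241, -1.158]
ft_force: [0.2, -0.8, -4.7]
grip_width: 0.502
```

>>> servo_tool:
  dp:
    - [0.04,0,0]
    - [0.04,0,0]
    - [0.04,0,0]
    - [0,0,0]
    - [0,0,0]
  yaw: [0,0,0,0,0]

```text
time: 9.6
position: [0.5481, 0.0253, 0.0401]
tool_rot: [1.159, 1.241, -1.158]
ft_force: [-3.7, -0.7, 8.4]
grip_width: 0.5
```

Run:
```python
from h import *
snap('scene','scene7.png')
s=ctrl.get_state();print(s['position'],s['ft_force'],s['torque'],s['grip_width'])
a=cv2.imread('pics/scene7.png')[180:360,220:460]
cv2.imwrite('pics/f7.png',cv2.resize(a,(800,600),interpolation=2))
```

```text
[0.548  0.0253 0.0401] [-3.229   0.2493  8.8345] [-0.1674  1.3011  0.0116] 0.4985189532019453
```

View pics/f7.png

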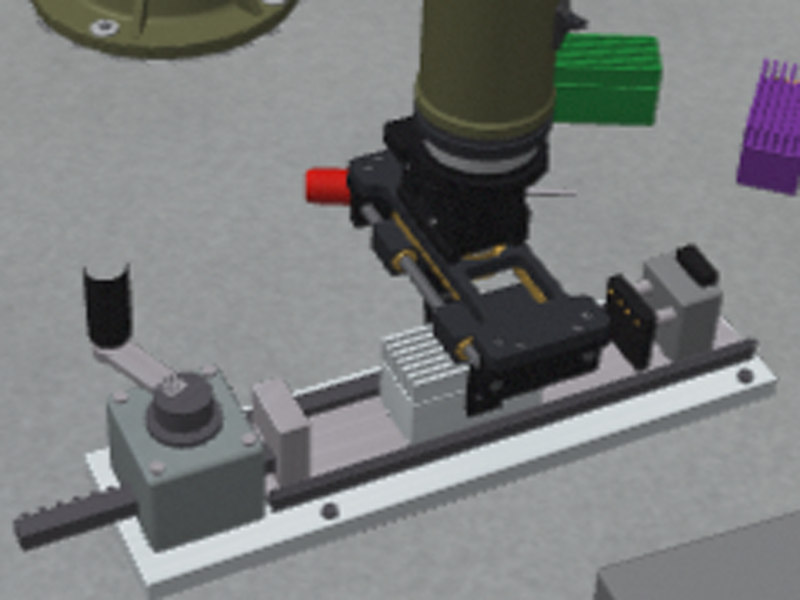

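Contact came at z = 0.040, 20 mm above the table grasp, so the module is seated on the bed. The picture shows it between the rails, with its back end at (385–410, 400). I'll release it and rise.

>>> servo_tool:
  dp:
    - [0,0,0]
    - [0,0,0]
    - [0,0,0]
    - [0,0,0]
    - [0,0,0]
  yaw: [0,0,0,0,0]
  fingers: 0.8

```text
time: 10.15
position: [0.5478, 0.0253, 0.0383]
tool_rot: [1.158, 1.241, -1.158]
ft_force: [0.1, 0.1, 0.3]
grip_width: 0.786
```

>>> servo_tool:
  dp:
    - [-0.3,0,0]
    - [-0.8,0,0]
    - [-1,0,0]
    - [-1,0,0]
    - [-1,0,0]
  yaw: [0,0,0,0,0]
  fingers: 1

```text
time: 10.65
position: [0.5478, 0.0252, 0.1423]
tool_rot: [1.159, 1.241, -1.158]
ft_force: [0.3, -0.3, 0.6]
grip_width: 0.993
```

>>> servo_tool:
  dp:
    - [-1,0,0]
    - [-0.5,0,1]
    - [0,-0.1,1]
    - [0,-0.1,1]
    - [0,-0.1,1]
  yaw: [0,0,0,0,0]

```text
time: 11.15
position: [0.5472, -0.076, 0.1791]
tool_rot: [1.159, 1.24, -1.157]
ft_force: [0.5, -0.4, -0.6]
grip_width: 1.0
```

Run:
```python
from h import *
snap('scene','scene8.png');snap('top','top8.png')
plan([.505,-.178,.19],np.arctan2(.0679,.9977),5)
a=cv2.imread('pics/scene8.png')[180:360,220:460]; b=cv2.imread('pics/top8.png')[160:250,230:430]
cv2.imwrite('pics/f8.png',cv2.resize(a,(800,600),interpolation=2))
cv2.imwrite('pics/g8.png',cv2.resize(b,(800,360),interpolation=2))
```

```text
tcp [ 0.5467 -0.0799  0.1792] R
 [[ 0.001   0.9981  0.0622]
 [-0.002   0.0622 -0.9981]
 [-1.      0.0008  0.0021]] turn deg -0.32868205102446524 d world [-0.0417 -0.0981  0.0108] F [-0.0325  0.3974  0.2627] w 0.9985248092883992 t 11.25
dp [-0.085, -0.382, 0.763] yaw -0.011
dp [-0.085, -0.383, 0.762] yaw -0.011
dp [-0.085, -0.383, 0.762] yaw -0.011
dp [-0.085, -0.384, 0.761] yaw -0.011
dp [-0.085, -0.385, 0.761] yaw -0.011
```

View pics/f8.png

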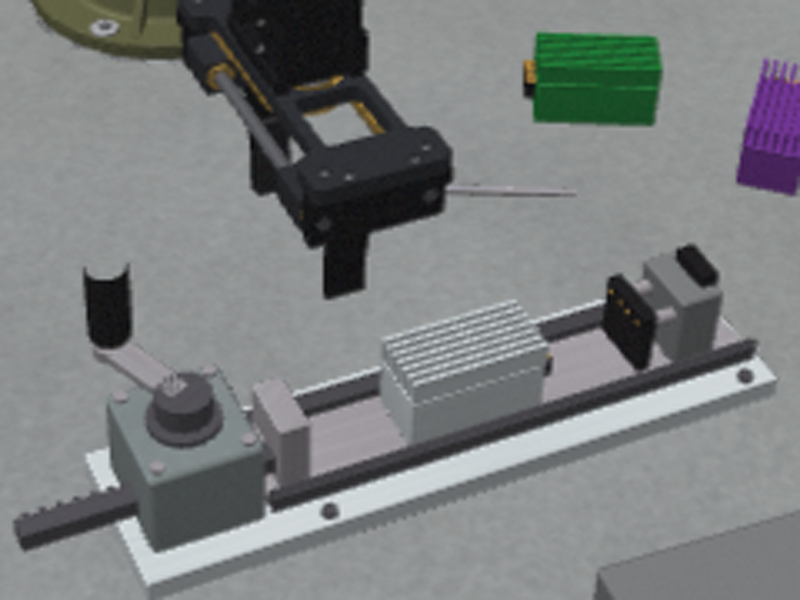

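View pics/g8.png

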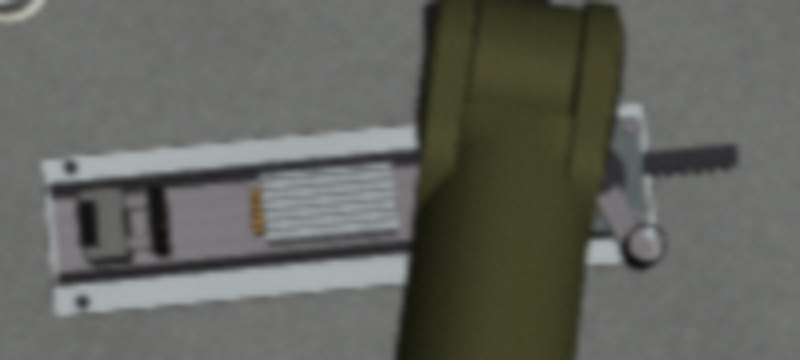

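The module is upright between the rails, with its gold/black tongue at (548,360) facing the pad. On to the crank grip.

>>> servo_tool:
  dp:
    - [-0.1,-0.4,0.75]
    - [0,-0.4,0.75]
    - [0,-0.35,0.75]
    - [0,-0.35,0.75]
    - [0,-0.35,0.7]
  yaw: [0,0,0,0,0]

```text
time: 11.75
position: [0.5073, -0.1704, 0.1812]
tool_rot: [1.158, 1.241, -1.157]
ft_force: [-0.5, -0.5, -0.8]
grip_width: 1.005
```

>>> servo_tool:
  dp:
    - [0,0,0]
    - [0,0,0]
    - [0,0,0]
    - [0,0,0]
    - [0,0,0]
  yaw: [0,0,0,0,0]

```text
time: 12.25
position: [0.5077, -0.1695, 0.1807]
tool_rot: [1.157, 1.242, -1.157]
ft_force: [-0.4, -0.2, -0.2]
grip_width: 1.003
```

Run:
```python
from h import *
snap('scene','scene9.png')
plan([.505,-.178,.109],np.arctan2(.0679,.9977),5)
a=cv2.imread('pics/scene9.png')[150:330,200:440]
cv2.imwrite('pics/f9.png',cv2.resize(a,(800,600),interpolation=2))
```

```text
tcp [ 0.5077 -0.1697  0.1808] R
 [[-0.      0.9975  0.07  ]
 [ 0.0001  0.07   -0.9975]
 [-1.     -0.     -0.0001]] turn deg 0.12322807489990836 d world [-0.0027 -0.0083 -0.0718] F [0.7508 0.0659 0.0788] w 0.9980536001367579 t 12.3
dp [0.574, -0.026, 0.065] yaw 0.004
dp [0.574, -0.026, 0.065] yaw 0.004
dp [0.574, -0.026, 0.065] yaw 0.004
dp [0.574, -0.026, 0.065] yaw 0.004
dp [0.574, -0.026, 0.065] yaw 0.004
```

View pics/f9.png

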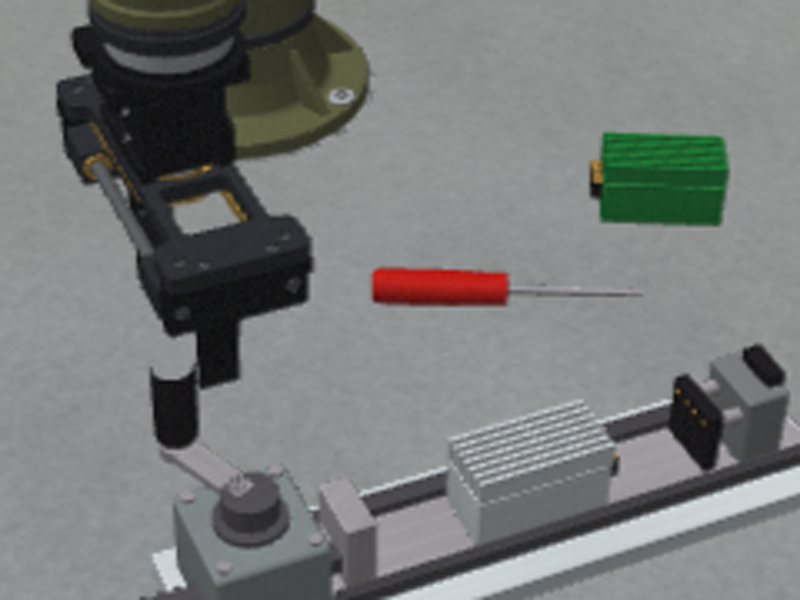

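>>> servo_tool:
  dp:
    - [0.3,-0.05,0.2]
    - [0.7,-0.05,0.1]
    - [0.7,0,0]
    - [0.7,0,0]
    - [0.5,0,0]
  yaw: [0,0,0,0,0]
  fingers: 0.8

```text
time: 12.8
position: [0.5045, -0.1783, 0.1066]
tool_rot: [1.158, 1.242, -1.16]
ft_force: [-0.5, 0.9, -0.0]
grip_width: 0.806
```

>>> servo_tool:
  dp:
    - [0,0,0]
    - [0,0,0]
    - [0,0,0]
    - [0,0,0]
    - [0,0,0]
  yaw: [0,0,0,0,0]
  fingers: 0.45

```text
time: 13.3
position: [0.5059, -0.1782, 0.109]
tool_rot: [1.159, 1.24, -1.157]
ft_force: [0.7, -0.4, -0.3]
grip_width: 0.479
```

Run:
```python
from h import *
snap('scene','scene10.png')
plan([.505,-.178,.109],np.arctan2(.0679,.9977),2)
a=cv2.imread('pics/scene10.png')[180:330,200:400]
cv2.imwrite('pics/f10.png',cv2.resize(a,(800,600),interpolation=2))
```

```text
tcp [ 0.5058 -0.1782  0.1088] R
 [[ 0.0011  0.9976  0.0689]
 [ 0.      0.0689 -0.9976]
 [-1.      0.0011  0.0001]] turn deg 0.05898005919670886 d world [-0.0008  0.0002  0.0002] F [-0.7307  0.4015 -0.3272] w 0.46801235376943556 t 13.35
dp [-0.003, -0.015, -0.004] yaw 0.005
dp [-0.003, -0.015, -0.004] yaw 0.005
```

View pics/f10.png

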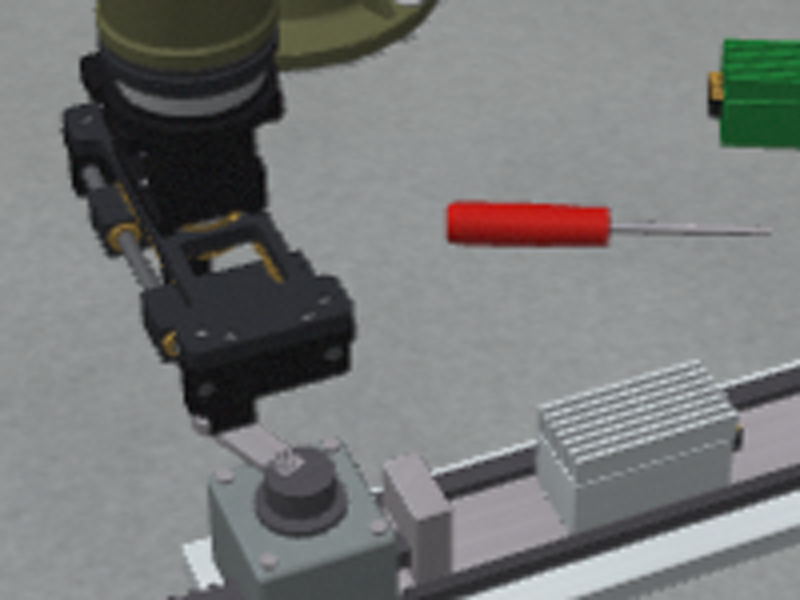

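The fingers are round the grip, and the tips are just above the arm at about (225,425). I'll close them.

>>> servo_tool:
  dp:
    - [0,0,0]
    - [0,0,0]
    - [0,0,0]
    - [0,0,0]
    - [0,0,0]
  yaw: [0,0,0,0,0]
  fingers: 0
  grip_force: 45

```text
time: 13.85
position: [0.506, -0.1781, 0.1084]
tool_rot: [1.159, 1.24, -1.157]
ft_force: [3.1, -0.8, -1.0]
grip_width: 0.285
```

```bash
cat >> h.py <<'E'
def C(th,ax=None,r=.06):
    ax=AX if ax is None else ax
    return ax+r*(-np.sin(th)*EX-np.cos(th)*EY)
def wind(th0,step,n=5,ax=None,r=.06):
    s=ctrl.get_state();R=Ro.from_rotvec(s['tool_rot']).as_matrix();p=s['position']
    ax=AX if ax is None else ax
    q=p[:2]-ax; th=np.arctan2(-q@EX,-q@EY); print('p',p,'radius',np.hypot(*q),'theta',th%(2*np.pi),'F',s['ft_force'],'w',s['grip_width'])
    tang=-np.cos(th)*EX+np.sin(th)*EY; rad=-np.sin(th)*EX-np.cos(th)*EY; print('Ft',s['ft_force'][:2]@tang,'Frad',s['ft_force'][:2]@rad)
    cur=C(th0,ax,r)
    for i in range(n):
        t=C(th0+step*(i+1),ax,r); d=np.array([*(t-cur),0]); cur=t
        print((R.T@d/.025).round(2).tolist())
E
python3 - <<'E'
from h import *
wind(1.19,.15)
E
```

```text
p [ 0.506  -0.1781  0.1084] radius 0.058746897954154935 theta 1.1656857439654003 F [ 3.0953 -0.8275 -0.964 ] w 0.2852644562955468
Ft -2.1469386051716524 Frad -2.3783620391370603
[-0.0, -0.11, -0.34]
[-0.0, -0.06, -0.36]
[-0.0, -0.0, -0.36]
[-0.0, 0.05, -0.36]
[0.0, 0.1, -0.34]
```

>>> servo_tool:
  dp:
    - [0,-0.11,-0.34]
    - [0,-0.06,-0.36]
    - [0,0,-0.36]
    - [0,0.05,-0.36]
    - [0,0.1,-0.34]
  yaw: [0,0,0,0,0]

```text
time: 14.35
position: [0.5015, -0.1371, 0.1084]
tool_rot: [1.157, 1.237, -1.162]
ft_force: [2.7, -7.6, -1.1]
grip_width: 0.289
```

Run:
```python
from h import *
wind(1.94,.2)
```

```text
p [ 0.5015 -0.1371  0.1084] radius 0.058625990476241265 theta 1.8834726606789494 F [ 2.695  -7.6067 -1.1425] w 0.2887806259180604
Ft -6.727124928789555 Frad -4.457706836156747
[-0.0, 0.22, -0.43]
[-0.0, 0.3, -0.38]
[-0.0, 0.37, -0.31]
[-0.0, 0.42, -0.23]
[-0.0, 0.46, -0.14]
```

>>> servo_tool:
  dp:
    - [0,0.25,-0.42]
    - [0,0.32,-0.37]
    - [0,0.38,-0.3]
    - [0,0.43,-0.22]
    - [0,0.46,-0.13]
  yaw: [0,0,0,0,0]

```text
time: 14.85
position: [0.5425, -0.0939, 0.1083]
tool_rot: [1.157, 1.248, -1.162]
ft_force: [-6.7, 1.2, 7.0]
grip_width: 0.288
```

Run:
```python
from h import *
wind(2.94,.2)
```

```text
p [ 0.5425 -0.0939  0.1083] radius 0.05960209501026771 theta 2.939654919678776 F [-6.748   1.1652  6.9534] w 0.28788237404155526
Ft -6.193141862153943 Frad 2.922196308223697
[-0.0, 0.48, -0.05]
[-0.0, 0.48, 0.05]
[-0.0, 0.46, 0.14]
[-0.0, 0.42, 0.23]
[-0.0, 0.37, 0.31]
```

>>> servo_tool:
  dp:
    - [-0.02,0.48,-0.05]
    - [-0.02,0.48,0.05]
    - [0,0.46,0.14]
    - [0,0.42,0.23]
    - [0,0.37,0.31]
  yaw: [0,0,0,0,0]

```text
time: 15.35
position: [0.5993, -0.1061, 0.1084]
tool_rot: [1.157, 1.249, -1.16]
ft_force: [-5.4, 3.5, 2.4]
grip_width: 0.288
```

Run:
```python
from h import *
wind(3.94,.2)
```

```text
p [ 0.5993 -0.1061  0.1084] radius 0.06105432001376829 theta 3.945698180434757 F [-5.4271  3.4801  2.4204] w 0.2878365411379273
Ft -6.35851383047873 Frad -1.0650672738558806
[-0.0, 0.3, 0.38]
[-0.0, 0.22, 0.43]
[-0.0, 0.13, 0.46]
[-0.0, 0.03, 0.48]
[-0.0, -0.06, 0.48]
```

>>> servo_tool:
  dp:
    - [0,0.3,0.38]
    - [0,0.22,0.43]
    - [0,0.13,0.46]
    - [0,0.03,0.48]
    - [0,-0.06,0.48]
  yaw: [0,0,0,0,0]

```text
time: 15.85
position: [0.6194, -0.1593, 0.1084]
tool_rot: [1.158, 1.25, -1.157]
ft_force: [-4.0, 7.1, 1.9]
grip_width: 0.286
```

Run:
```python
from h import *
wind(4.94,.2)
```

```text
p [ 0.6194 -0.1593  0.1084] radius 0.061562359805323194 theta 4.9104782486842575 F [-4.0275  7.0945  1.8747] w 0.28646585762648563
Ft -6.511961233036624 Frad -4.914099563983106
[-0.0, -0.16, 0.45]
[-0.0, -0.24, 0.41]
[-0.0, -0.32, 0.36]
[0.0, -0.38, 0.29]
[0.0, -0.43, 0.2]
```

>>> servo_tool:
  dp:
    - [0,-0.18,0.45]
    - [0,-0.26,0.41]
    - [0,-0.33,0.36]
    - [0,-0.39,0.28]
    - [0,-0.43,0.2]
  yaw: [0,0,0,0,0]

```text
time: 16.35
position: [0.5853, -0.2057, 0.1086]
tool_rot: [1.159, 1.242, -1.154]
ft_force: [4.5, 3.1, -3.7]
grip_width: 0.289
```

Run:
```python
from h import *
wind(5.94,.2)
P=np.array([[.506,-.1781],[.5015,-.1371],[.5425,-.0939],[.5993,-.1061],[.6194,-.1593],ctrl.get_state()['position'][:2]])
A=np.c_[2*P,np.ones(len(P))];x=np.linalg.lstsq(A,(P**2).sum(1),rcond=None)[0];print('centre',x[:2],np.sqrt(x[2]+x[:2]@x[:2]))
```

```text
p [ 0.5853 -0.2057  0.1086] radius 0.06065566880997284 theta 5.891228849446039 F [ 4.4984  3.0676 -3.6901] w 0.2888186669567114
Ft -5.392581107314131 Frad -0.7521561781034514
[-0.0, -0.47, 0.11]
[-0.0, -0.48, 0.02]
[-0.0, -0.47, -0.08]
[-0.0, -0.45, -0.17]
[-0.0, -0.41, -0.25]
centre [ 0.5598 -0.1514] 0.060046738622969824
```

```bash
echo 'AX=np.array([.5598,-.1514])' >> h.py
python3 - <<'E'
from h import *
wind(5.94,.2)
E
```

```text
p [ 0.5853 -0.2057  0.1086] radius 0.05994076621055946 theta 5.912338189798201 F [ 4.4984  3.0676 -3.6901] w 0.2888186669567114
Ft -5.3755033317925225 Frad -0.8658139783509968
[-0.0, -0.47, 0.11]
[-0.0, -0.48, 0.02]
[-0.0, -0.47, -0.08]
[-0.0, -0.45, -0.17]
[-0.0, -0.41, -0.25]
```

>>> servo_tool:
  dp:
    - [0,-0.47,0.11]
    - [0,-0.48,0.02]
    - [0,-0.47,-0.08]
    - [0,-0.45,-0.17]
    - [0,-0.41,-0.25]
  yaw: [0,0,0,0,0]

```text
time: 16.85
position: [0.5277, -0.202, 0.1086]
tool_rot: [1.159, 1.239, -1.156]
ft_force: [9.0, 0.7, -8.6]
grip_width: 0.287
```

Run:
```python
from h import *
wind(6.94,.2)
```

```text
p [ 0.5277 -0.202   0.1086] radius 0.05998209085379209 theta 0.6336161310909678 F [ 9.0208  0.6855 -8.6359] w 0.2873777392034787
Ft -7.248304774079563 Frad -5.413664073500276
[-0.0, -0.35, -0.33]
[-0.0, -0.28, -0.39]
[-0.0, -0.19, -0.44]
[-0.0, -0.1, -0.47]
[-0.0, -0.01, -0.48]
```

>>> servo_tool:
  dp:
    - [0.02,-0.3,-0.36]
    - [0.02,-0.25,-0.41]
    - [0,-0.18,-0.44]
    - [0,-0.1,-0.47]
    - [0,0,-0.48]
  yaw: [0,0,0,0,0]

```text
time: 17.35
position: [0.4999, -0.1541, 0.1084]
tool_rot: [1.156, 1.239, -1.165]
ft_force: [-2.1, -7.7, 1.6]
grip_width: 0.29
```

Run:
```python
from h import *
wind(7.94,.2)
```

```text
p [ 0.4999 -0.1541  0.1084] radius 0.05994951908864992 theta 1.5942029608154646 F [-2.0609 -7.6623  1.6143] w 0.2904314360339753
Ft -7.562986586747563 Frad 2.400048046965133
[-0.0, 0.09, -0.47]
[-0.0, 0.18, -0.44]
[-0.0, 0.26, -0.4]
[-0.0, 0.34, -0.34]
[-0.0, 0.4, -0.27]
```

>>> servo_tool:
  dp:
    - [0,0.09,-0.47]
    - [0,0.18,-0.44]
    - [0,0.26,-0.4]
    - [0,0.34,-0.34]
    - [0,0.4,-0.27]
  yaw: [0,0,0,0,0]

```text
time: 17.85
position: [0.5273, -0.1008, 0.1083]
tool_rot: [1.156, 1.246, -1.164]
ft_force: [-7.5, -1.7, 6.2]
grip_width: 0.289
```

Run:
```python
from h import *
wind(8.94,.1)
snap('scene','scene11.png')
a=cv2.imread('pics/scene11.png')[220:360,270:460]
cv2.imwrite('pics/f11.png',cv2.resize(a,(800,590),interpolation=2))
```

```text
p [ 0.5273 -0.1008  0.1083] radius 0.06011331011183738 theta 2.6389440181284956 F [-7.4547 -1.6747  6.215 ] w 0.2886126302783148
Ft -7.178284296529733 Frad 2.617198599850889
[-0.0, 0.22, -0.1]
[-0.0, 0.23, -0.08]
[-0.0, 0.23, -0.06]
[-0.0, 0.24, -0.03]
[-0.0, 0.24, -0.01]
```

View pics/f11.png

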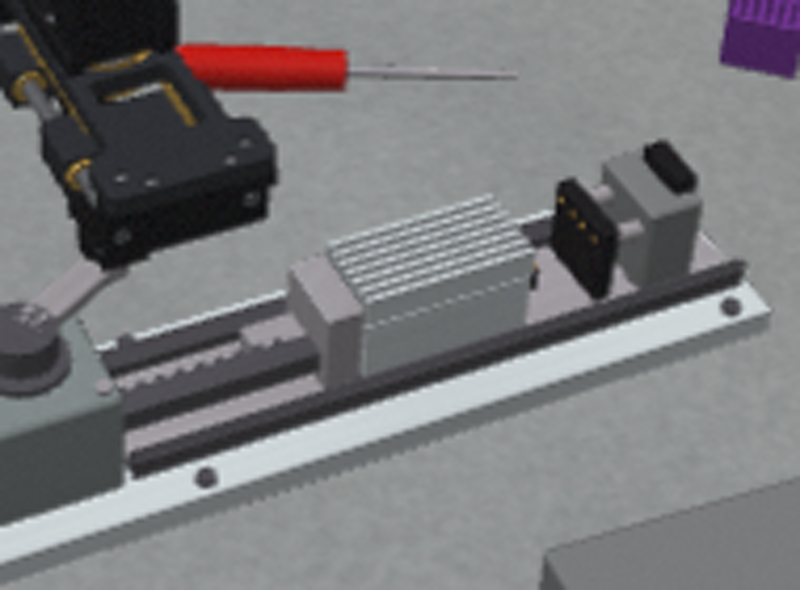

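The module is being pushed straight and the pusher is in contact. The tongue (535,275) is still well short of the pad (585,240), with a gap of about 25 mm. I'll go on.

Run:
```python
from h import *
wind(8.94,.2)
```

```text
p [ 0.5296 -0.0995  0.1084] radius 0.06007714787541504 theta 2.6832008101748483 F [-4.3909  0.175   3.7777] w 0.28859603122681887
Ft -3.7087477743946597 Frad 2.357229831087499
[-0.0, 0.44, -0.18]
[-0.0, 0.47, -0.09]
[-0.0, 0.48, 0.01]
[-0.0, 0.47, 0.1]
[-0.0, 0.44, 0.19]
```

>>> servo_tool:
  dp:
    - [0,0.43,-0.18]
    - [0,0.46,-0.09]
    - [0,0.48,0]
    - [0,0.47,0.09]
    - [0,0.45,0.18]
  yaw: [0,0,0,0,0]

```text
time: 18.4
position: [0.5852, -0.0968, 0.1083]
tool_rot: [1.156, 1.246, -1.163]
ft_force: [-8.5, -1.1, 8.1]
grip_width: 0.287
```

Run:
```python
from h import *
wind(9.94,.15)
snap('scene','scene12.png')
a=cv2.imread('pics/scene12.png')[220:360,270:460]
cv2.imwrite('pics/f12.png',cv2.resize(a,(800,590),interpolation=2))
```

```text
p [ 0.5852 -0.0968  0.1083] radius 0.06025538639970644 theta 3.6450134683594637 F [-8.5413 -1.1426  8.1163] w 0.2866247122923929
Ft -7.262182773752604 Frad -4.639020877052347
[-0.0, 0.3, 0.2]
[-0.0, 0.27, 0.24]
[-0.0, 0.23, 0.28]
[-0.0, 0.18, 0.31]
[-0.0, 0.13, 0.33]
```

View pics/f12.png

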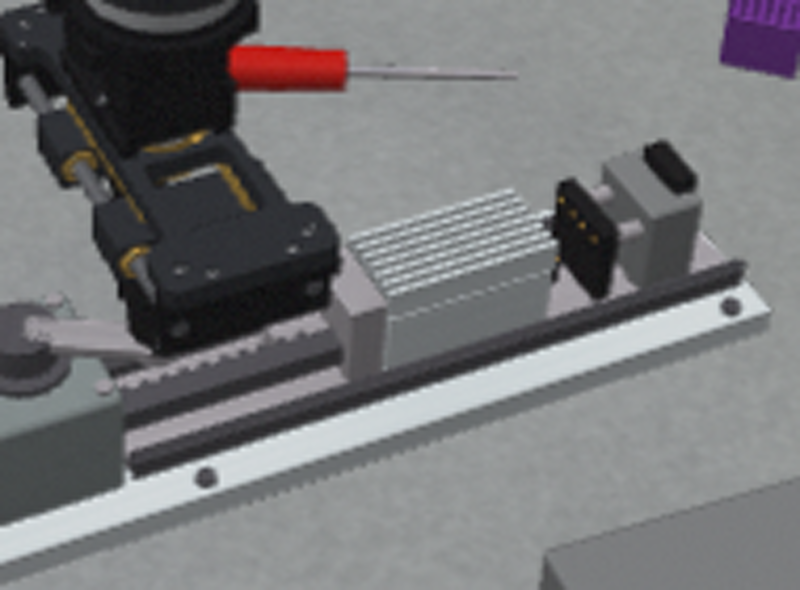

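>>> servo_tool:
  dp:
    - [0,0.28,0.23]
    - [0,0.26,0.25]
    - [0,0.22,0.28]
    - [0,0.18,0.31]
    - [0,0.13,0.33]
  yaw: [0,0,0,0,0]

```text
time: 18.95
position: [0.6149, -0.1274, 0.1083]
tool_rot: [1.158, 1.248, -1.159]
ft_force: [-6.7, 3.5, 8.1]
grip_width: 0.284
```

Run:
```python
from h import *
wind(10.7,.06)
snap('scene','scene13.png')
a=cv2.imread('pics/scene13.png')[220:360,270:460]
cv2.imwrite('pics/f13.png',cv2.resize(a,(800,590),interpolation=2))
```

```text
p [ 0.6149 -0.1274  0.1083] radius 0.06015185570882618 theta 4.369090894986105 F [-6.7347  3.4609  8.1004] w 0.28404990744471675
Ft -5.864594310590337 Frad -4.789759373136716
[-0.0, 0.04, 0.14]
[-0.0, 0.03, 0.14]
[-0.0, 0.02, 0.14]
[-0.0, 0.01, 0.14]
[-0.0, 0.0, 0.14]
```

View pics/f13.png

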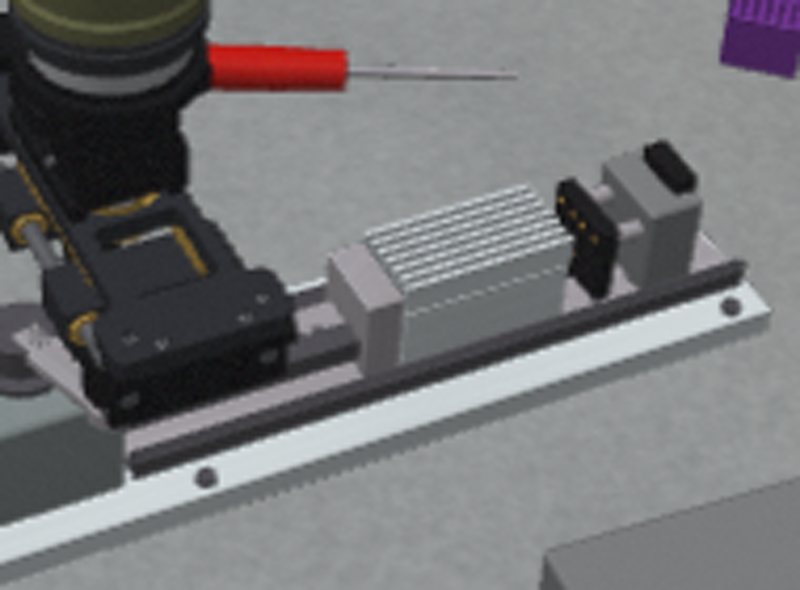

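The tongue is now a few mm from the pad, and the tangential force is 5.9 N. From here small steps while watching the force.

>>> servo_tool:
  dp:
    - [0,0,0.14]
    - [0,0.01,0.14]
    - [0,0.02,0.14]
    - [0,0.01,0.14]
    - [0,0,0.14]
  yaw: [0,0,0,0,0]

```text
time: 19.5
position: [0.6192, -0.1429, 0.1085]
tool_rot: [1.16, 1.246, -1.154]
ft_force: [-1.1, 7.3, 3.3]
grip_width: 0.285
```

Run:
```python
from h import *
wind(11.0,.03)
```

```text
p [ 0.6192 -0.1429  0.1085] radius 0.060045268194752636 theta 4.637965830521582 F [-1.104   7.2974  3.2652] w 0.2845849664398291
Ft -7.380315336067944 Frad -0.057390890054767676
[-0.0, -0.0, 0.07]
[-0.0, -0.0, 0.07]
[-0.0, -0.01, 0.07]
[-0.0, -0.01, 0.07]
[-0.0, -0.01, 0.07]
```

>>> servo_tool:
  dp:
    - [0,0,0.07]
    - [0,0,0.07]
    - [0,-0.01,0.07]
    - [0,-0.01,0.07]
    - [0,-0.01,0.07]
  yaw: [0,0,0,0,0]

```text
time: 20.0
position: [0.6198, -0.1514, 0.1084]
tool_rot: [1.16, 1.245, -1.153]
ft_force: [0.7, 6.4, 1.9]
grip_width: 0.288
```

Run:
```python
from h import *
wind(11.15,.03)
snap('scene','scene14.png')
a=cv2.imread('pics/scene14.png')[250:320,360:450]
cv2.imwrite('pics/f14.png',cv2.resize(a,(770,600),interpolation=2))
```

```text
p [ 0.6198 -0.1514  0.1084] radius 0.05998171530736476 theta 4.78066497754938 F [0.6777 6.3981 1.8591] w 0.288440753482353
Ft -6.3983563516989665 Frad 0.675638364980542
[-0.0, -0.01, 0.07]
[-0.0, -0.01, 0.07]
[-0.0, -0.02, 0.07]
[-0.0, -0.02, 0.07]
[-0.0, -0.02, 0.07]
```

View pics/f14.png

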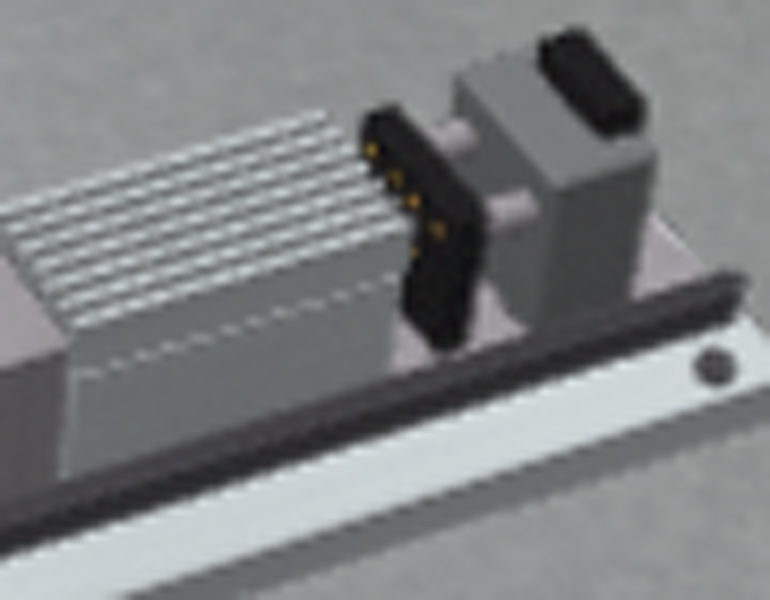

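There is no force step yet (6.4 N) and the pad is unmoved. Another 0.15 rad.

>>> servo_tool:
  dp:
    - [0,-0.01,0.07]
    - [0,-0.01,0.07]
    - [0,-0.02,0.07]
    - [0,-0.02,0.07]
    - [0,-0.02,0.07]
  yaw: [0,0,0,0,0]

```text
time: 20.55
position: [0.6191, -0.1603, 0.1085]
tool_rot: [1.16, 1.244, -1.152]
ft_force: [3.3, 5.4, 0.4]
grip_width: 0.284
```

Run:
```python
from h import *
wind(11.3,.03)
```

```text
p [ 0.6191 -0.1603  0.1085] radius 0.05997858855810214 theta 4.9293696526830075 F [3.3284 5.4343 0.4266] w 0.2837958984677956
Ft -5.868338164230675 Frad 2.484689057942247
[-0.0, -0.02, 0.07]
[-0.0, -0.02, 0.07]
[-0.0, -0.03, 0.07]
[-0.0, -0.03, 0.07]
[-0.0, -0.03, 0.07]
```

>>> servo_tool:
  dp:
    - [0,0,0.07]
    - [0,-0.01,0.07]
    - [0,-0.03,0.07]
    - [0,-0.03,0.07]
    - [0,-0.03,0.07]
  yaw: [0,0,0,0,0]

```text
time: 21.05
position: [0.6171, -0.1693, 0.1085]
tool_rot: [1.16, 1.244, -1.153]
ft_force: [2.6, 7.6, 1.0]
grip_width: 0.289
```

Run:
```python
from h import *
wind(11.45,.02)
snap('scene','scene15.png')
a=cv2.imread('pics/scene15.png')[250:320,360:450]
cv2.imwrite('pics/f15.png',cv2.resize(a,(770,600),interpolation=2))
```

```text
p [ 0.6171 -0.1693  0.1085] radius 0.059990299341542846 theta 5.083161804342071 F [2.5812 7.6089 0.9966] w 0.28897698418451695
Ft -8.032524808606544 Frad 0.1946771679842537
[-0.0, -0.02, 0.04]
[-0.0, -0.02, 0.04]
[-0.0, -0.02, 0.04]
[-0.0, -0.02, 0.04]
[-0.0, -0.03, 0.04]
```

View pics/f15.png

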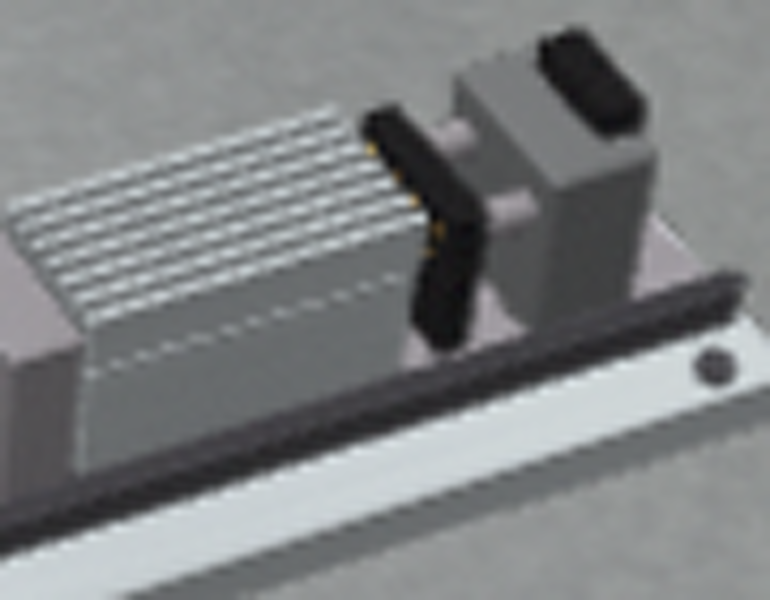

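The pad has still not moved visibly, and the force is at 8.0 N, possibly first contact. I'll take 0.1 rad steps.

>>> servo_tool:
  dp:
    - [0,-0.02,0.045]
    - [0,-0.02,0.045]
    - [0,-0.02,0.045]
    - [0,-0.02,0.045]
    - [0,-0.02,0.045]
  yaw: [0,0,0,0,0]

```text
time: 21.6
position: [0.6156, -0.1735, 0.1085]
tool_rot: [1.161, 1.245, -1.15]
ft_force: [3.9, 9.2, 0.7]
grip_width: 0.289
```

Run:
```python
from h import *
wind(11.55,.02)
```

```text
p [ 0.6156 -0.1735  0.1085] radius 0.05999170598142059 theta 5.157218817196147 F [3.8851 9.1865 0.6547] w 0.28901190529608234
Ft -9.971667921283268 Frad 0.23160200249278814
[-0.0, -0.03, 0.04]
[-0.0, -0.03, 0.04]
[-0.0, -0.03, 0.04]
[-0.0, -0.03, 0.04]
[-0.0, -0.03, 0.04]
```

>>> servo_tool:
  dp:
    - [0,-0.03,0.045]
    - [0,-0.03,0.045]
    - [0,-0.03,0.045]
    - [0,-0.03,0.045]
    - [0,-0.03,0.045]
  yaw: [0,0,0,0,0]

```text
time: 22.1
position: [0.613, -0.1789, 0.1085]
tool_rot: [1.161, 1.244, -1.149]
ft_force: [5.9, 8.1, 0.3]
grip_width: 0.289
```

Run:
```python
from h import *
wind(11.68,.02)
snap('scene','scene16.png')
a=cv2.imread('pics/scene16.png')[250:320,360:450]
cv2.imwrite('pics/f16.png',cv2.resize(a,(770,600),interpolation=2))
```

```text
p [ 0.613  -0.1789  0.1085] radius 0.05993456019621345 theta 5.257828616275137 F [5.9133 8.0744 0.3144] w 0.2891676357191592
Ft -9.888867229302722 Frad 1.541349134479724
[-0.0, -0.03, 0.04]
[-0.0, -0.03, 0.04]
[-0.0, -0.03, 0.04]
[-0.0, -0.03, 0.03]
[-0.0, -0.03, 0.03]
```

View pics/f16.png

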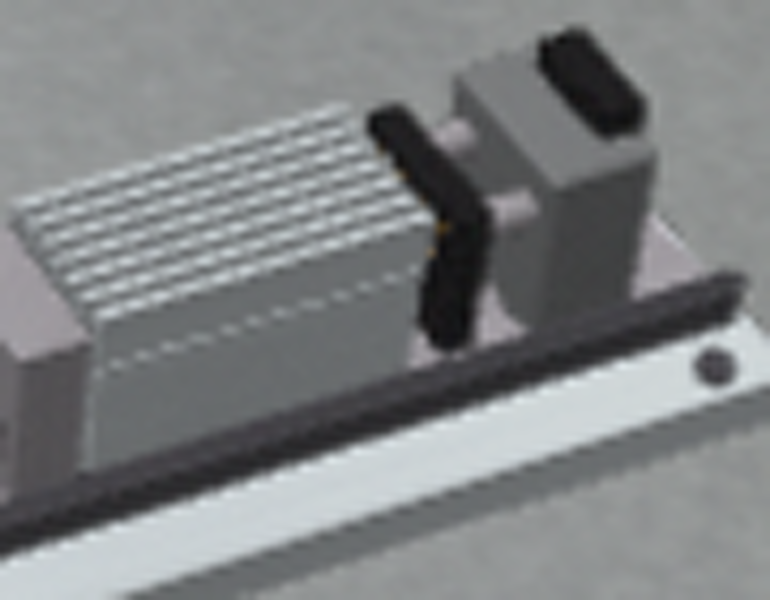

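The pad has moved about 1.2 mm (left edge 362→368, right edge 485→491 in the crop, about 5 px/mm). Contact was therefore near 11.43 rad, which matches the force step to 10 N. My target is about 11.83 rad.

>>> servo_tool:
  dp:
    - [0,-0.03,0.045]
    - [0,-0.03,0.045]
    - [0,-0.03,0.04]
    - [0,-0.03,0.04]
    - [0,-0.03,0.04]
  yaw: [0,0,0,0,0]

```text
time: 22.65
position: [0.61, -0.1842, 0.1085]
tool_rot: [1.162, 1.244, -1.148]
ft_force: [6.7, 8.7, 0.3]
grip_width: 0.286
```

```bash
cat >> h.py <<'E'
def padshift(f,ref='pics/scene14.png'):
    g=lambda n:cv2.cvtColor(cv2.imread(n),cv2.COLOR_BGR2GRAY).astype(np.float32)
    t=g(ref)[262:293,406:418]; s=g('pics/'+f); k=8   # right half of pad incl. rear edge & rods
    up=lambda a:cv2.resize(a,None,fx=k,fy=k,interpolation=cv2.INTER_CUBIC)
    r=cv2.matchTemplate(up(s[258:297,402:424]),up(t),cv2.TM_CCOEFF_NORMED); _,m,_,l=cv2.minMaxLoc(r)
    print('pad shift px',(l[0]/k-4,l[1]/k-4),m)
E
python3 - <<'E'
from h import *
wind(11.78,.02)
snap('scene','scene17.png')
for f in ('scene15.png','scene16.png','scene17.png'): padshift(f)
E
```

```text
p [ 0.61   -0.1842  0.1085] radius 0.05995838792251481 theta 5.3585396456674275 F [6.663  8.723  0.3377] w 0.2863437196829999
Ft -10.946534465096027 Frad 0.8126619548426083
[-0.0, -0.03, 0.03]
[-0.0, -0.04, 0.03]
[-0.0, -0.04, 0.03]
[-0.0, -0.04, 0.03]
[-0.0, -0.04, 0.03]
pad shift px (0.375, 0.0) 0.911245584487915
pad shift px (0.875, -0.125) 0.8657190799713135
pad shift px (1.375, -0.125) 0.8474838733673096
```

>>> servo_tool:
  dp:
    - [0,-0.035,0.035]
    - [0,-0.035,0.035]
    - [0,-0.035,0.03]
    - [0,-0.04,0.03]
    - [0,-0.04,0.03]
  yaw: [0,0,0,0,0]

```text
time: 23.2
position: [0.6066, -0.1889, 0.1086]
tool_rot: [1.162, 1.242, -1.147]
ft_force: [8.8, 7.3, -2.4]
grip_width: 0.287
```

Run:
```python
from h import *
wind(11.88,.02)
snap('scene','scene18.png')
padshift('scene18.png')
a=cv2.imread('pics/scene18.png')[250:320,360:450]
cv2.imwrite('pics/f18.png',cv2.resize(a,(770,600),interpolation=2))
```

```text
p [ 0.6066 -0.1889  0.1086] radius 0.059957017267647995 theta 5.456265836085217 F [ 8.755   7.2552 -2.447 ] w 0.28713201708137337
Ft -11.137349378031585 Frad 2.2910613084219835
[-0.0, -0.04, 0.03]
[-0.0, -0.04, 0.03]
[-0.0, -0.04, 0.03]
[-0.0, -0.04, 0.03]
[-0.0, -0.04, 0.03]
pad shift px (2.0, -0.375) 0.8343937397003174
```

View pics/f18.png

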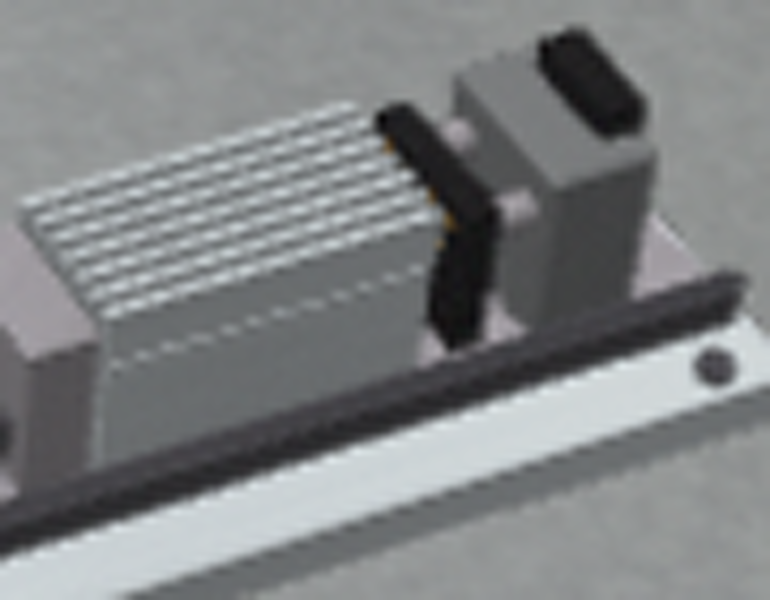

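Pad given about 3.4 mm (vision 2.0 px, angle, force 11.1 N). One last small step to about 4.5 mm, well short of 8 mm, then hold.

>>> servo_tool:
  dp:
    - [0,-0.035,0.025]
    - [0,-0.035,0.025]
    - [0,-0.035,0.025]
    - [0,-0.035,0.02]
    - [0,0,0]
  yaw: [0,0,0,0,0]

```text
time: 23.75
position: [0.6036, -0.1922, 0.1086]
tool_rot: [1.162, 1.24, -1.148]
ft_force: [9.2, 6.1, -3.9]
grip_width: 0.287
```

Run:
```python
from h import *
wind(11.96,.02)
snap('scene','scene19.png')
padshift('scene19.png')
```

```text
p [ 0.6036 -0.1922  0.1086] radius 0.059898032766662376 theta 5.530481083988401 F [ 9.2449  6.1297 -3.9187] w 0.2869706582697086
Ft -10.787176776582406 Frad 2.5846545841279536
[-0.0, -0.04, 0.03]
[-0.0, -0.04, 0.03]
[-0.0, -0.04, 0.03]
[-0.0, -0.04, 0.02]
[-0.0, -0.04, 0.02]
pad shift px (2.25, -0.5) 0.8071587085723877
```

About 4–4.6 mm of give. I'll let go, then rise straight up.

>>> servo_tool:
  dp:
    - [0,0,0]
    - [0,0,0]
    - [0,0,0]
    - [0,0,0]
    - [0,0,0]
  yaw: [0,0,0,0,0]
  fingers: 0.7

```text
time: 24.3
position: [0.5985, -0.1979, 0.1081]
tool_rot: [1.159, 1.241, -1.16]
ft_force: [0.1, -0.5, 0.4]
grip_width: 0.647
```

>>> servo_tool:
  dp:
    - [0,0,0]
    - [-0.5,0,0]
    - [-1,0,0]
    - [-1,0,0]
    - [-1,0,0]
  yaw: [0,0,0,0,0]

```text
time: 24.8
position: [0.5991, -0.1976, 0.1978]
tool_rot: [1.159, 1.24, -1.158]
ft_force: [0.1, -0.0, -0.5]
grip_width: 0.702
```

>>> servo_tool:
  dp:
    - [-1,0,0]
    - [-0.5,0,0]
    - [0,-1,0]
    - [0,-1,0]
    - [0,-1,0]
  yaw: [0,0,0,0,0]

```text
time: 25.3
position: [0.5231, -0.2027, 0.2333]
tool_rot: [1.158, 1.241, -1.159]
ft_force: [-1.1, 0.3, 0.4]
grip_width: 0.696
```

Run:
```python
from h import *
s=ctrl.get_state(); print(s['position'],s['ft_force'],s['time'])
snap('scene','scene20.png');snap('top','top20.png')
padshift('scene20.png')
a=cv2.imread('pics/scene20.png')
cv2.imwrite('pics/f20.png',np.hstack([cv2.resize(a[250:320,360:450],(400,311),interpolation=2),cv2.resize(a[230:360,220:387],(400,311),interpolation=2)]))
```

```text
[ 0.5231 -0.2027  0.2333] [-1.1111  0.3289  0.3755] 25.3
pad shift px (2.25, -0.5) 0.8064560890197754
```

View pics/f20.png

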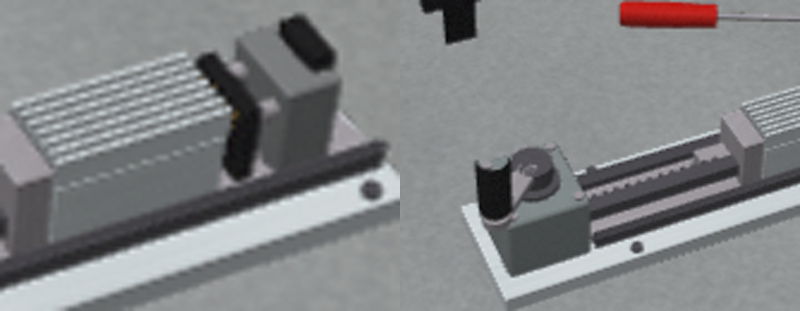

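View pics/scene20.png

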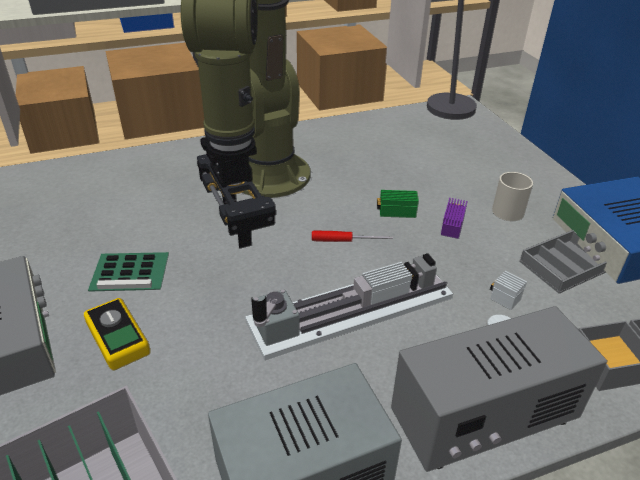

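The picture shows the module held between pusher (365,290) and pad (412,275), with the pad shift unchanged at 2.25 px. The grip is free at (260,305), the spare (508,289) and meter (117,333) have not moved, and the gripper is clear.

>>> servo_tool:
  dp:
    - [0,0,0]
    - [0,0,0]
    - [0,0,0]
    - [0,0,0]
    - [0,0,0]
  yaw: [0,0,0,0,0]

```text
time: 25.9
position: [0.5245, -0.2024, 0.233]
tool_rot: [1.158, 1.241, -1.159]
ft_force: [-0.0, -0.4, -0.2]
grip_width: 0.703
```

Run:
```python
from h import *
snap('scene','scene21.png'); padshift('scene21.png'); print(ctrl.get_state()['ft_force'])
print(ctrl.close_job())
```

```text
pad shift px (2.25, -0.5) 0.8063984513282776
[-0.3847 -0.0088 -0.2303]
the job is handed in; nothing more can be done
None
```

I laid the long silver module upright between the rails with its tongue towards the contact head. I then wound the crank clockwise from 1.19 to about 11.81 rad in one unbroken grip, let go and handed the job in at about 26 s.

- **Contact:** the tangential force rose from about 6 N to 10 N near 11.43 rad, and the picture showed the pad starting to move there.
- **Give at the stop:** the crank angle says 4.6 mm, and the picture about 3.9 mm. The force suggested slightly less: it read 10.8 N at the end, down from 11.1 N one step earlier. All three are well short of the 8 mm stop.
- **After letting go:** the pad position did not change over two more pictures, so the module is still held. The gripper was clear, with about 0 N at the wrist.
- **Bystanders:** in the last picture viewed, after letting go, the spare module and the meter showed no sign of having moved.

No check failed. The only disagreement was that small spread in the give.

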